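# Clear the crush tester of fragments, zero it and start the next pellet

### The arm

A 6-joint arm with a two-finger parallel gripper is mounted at the origin on a cart in front of the work surface, level with it; the furniture and walls round the work are solid. World frame = base frame: x ahead of the robot, y to its left, z up, the work surface at z = 0. Lengths are in m, angles in degrees, forces in N, time in s.
With the tool pointing down it reaches from about 0.35 to 0.95 m from the base axis. Payload 17.4 kg.
Tool frame: the origin (TCP) lies on the centre line of the jaws, within the pads' length; the fingertips stand 25 mm ahead of it and the grasp point (between the pads) lies 6 mm ahead of it; z points along the fingers, y is the line along which they close (so a half turn about z gives the same grasp; the last joint's range is limited). The gripper opens to 93 mm and grips with 3 to 60 N. Pads are 15 mm wide; open, the fingers measure 128 mm over their backs; the gripper's body (75 mm by 188 mm) begins 65 mm behind the grasp point.
Start: joints at [-79.286, 6.646, 82.598, -0, 90.757, -2.166], TCP at [0.15, -0.658, 0.244] pointing down, gripper open.
Joint ranges: [-162.19, 162.19], [-47.58, 125.68], [4.15, 143.07], [-65.23, 245.23], [0.69, 171.88], [-170.13, 170.13]. Speed limits (degrees/s): [108.29, 108.29, 127.2, 180, 180, 180].

### API

Orientations are given as [roll, pitch, yaw] about the fixed x, y, z axes, in that order (R = Rz(yaw) Ry(pitch) Rx(roll)).
In Python, from station import ctrl, viewer, workorder gives the robot as it stands. The module is installed in compiled form; this text tells all that it offers.
- The arm moves only by the tool drive_tool, never from a script. Its argument "rows" is a list that holds one entry, the list of rows, each a list of 5 numbers: the shift along the tool's x, y, z in mm, then the turn about the tool's z in degrees, then the closure in counts, from 0 (fully open) to 255 (shut). In form: [[[x, y, z, spin, fingers], ...]]. A call has 1 to 20 rows; each row shifts and turns the commanded pose from where the row before left it, along the tool's axes as they then stand; what a row does not reach is not made up. A row lasts 1/10 s, in which the tool goes at most 50 mm and 8.59 degrees, less where a joint would pass 70% of its speed; a pose out of reach is approached as far as the arm can. A call with a gripper value outside its range is refused whole. The fingers move at their own pace and stop on an object; the grip force is fixed at half the most. Time passes only in rows, so rows that do not move let the fingers close. It gives the time, the measured TCP pose, the force, the opening and the grip force at its end, in the units of the state.
- ctrl.state(): the state, without advancing time (a new reading comes with each control period).
- viewer.get_image(name): name is "scene" or "top" or "wrist"; returns the picture (420x560x3 uint8, blue, green, red); there is no depth.
- viewer.calibration(name): a dict with "fx", "fy", "cx", "cy" (pixels), "pose" (4x4, takes a point from camera to world coordinates); the wrist camera has in their place "tool_from_camera" (4x4, takes a point from camera to tool coordinates, whose origin is the TCP and whose axes are the flange's). Camera axes: x right, y down, z forward; pixel columns grow to the right and rows downward; lengths in m; the calibration is good to about 2 mm. The wrist camera is an equidistant fisheye: a pixel r from the principal point sees the ray r / f radians off the axis. A picture is of the moment at which its call begins: read the wrist's pose just before it. calibration takes no time and is no camera call.
- workorder.job_done(): hands the job in; it is judged then, once.
The state is a dict: "clock": time; "joint_pos": joint angles; "qd": joint speeds; "effort": joint torques, N m; "eef_pos": TCP position; "tool_rot": TCP orientation; "contact_force": force on the tool from outside, world axes, zero at the start; "moment": the same for the moment, N m; "grip_width": opening from 0.0 (shut) to 1.0 (fully open); "grasp_force": force on a finger pad.
Only numpy, scipy, OpenCV 4.12 (cv2) and the standard library are available. Lean on these libraries where they do the work, as an engineer would, in place of code of your own. Each camera call takes 0.05 s, during which the arm holds its last target. There are 200 camera calls.

### The job

Get the pellet crush tester ready and start its next test: hook the empty fragment tray onto the tester's front and push it down until it is fully home, then with the scraper block, not with the fingers, wipe every broken pellet off the bed over its open front edge into the tray, and set the scraper down upright on the bench to the left of the tester. Only then press the round wake key and after it the square zero key, stand the whole pellet upright on the bed midway between the two round jaw faces, and press the wide start key; press the keys fully down, one at a time. Leave the tray hanging with all fragments in it and do not disturb the small vials in front.

Things in the scene. Friction and masses are not known exactly. Their poses are not given: they have to be found in the camera images.
- tester: Crush tester, a low grey fixed bench instrument, 101 mm deep, 166 mm wide; origin on the bench under the bed's middle; x to its back, y to its left, z up. Beside the steel bed stand the anvil block (left, y +48 to +66 mm, 22 mm above the bed) and the white drive housing (right, y -100 to -48 mm, 24 mm above the bed) with three keys on top.
- bed (a point): Middle of the bed's top face, 82 mm above the bench; axes as the tester's. The bed is flat, y -48 to +48 mm, x from -45 mm (open front edge, flush with the upright front panel) to +50 mm (back fence, 12 mm high, 6 mm thick). Fragments start with their edges at least 3 mm behind the front edge and 30 mm before the back fence.
- slot_left (a point): Middle of the lower edge of the left slot in the front panel's face, 46 mm above the bench, 36 mm left of the bed's middle. The slot is 19 mm wide and 26 mm high; the panel is 4 mm thick, with a cavity 23 mm deep behind it.
- slot_right (a point): The same for the right slot, 36 mm right of the bed's middle. Close behind the tester stands a fixed black heating block, up to 104 mm high.
- tray_home (a point): Where tray_centre lies when the tray hangs fully home, same axes as the tray (x to the tester's back): 75.5 mm in front of the bed's middle, 43 mm below its face. With the tray 13 to 20 mm higher than this its tabs pass straight back through the slots (3 mm play to each side) until its back wall meets the panel; then lower it about 17 mm until it stops.
- tray_centre (a point): Centre of the loose fragment tray, 19 mm above its underside: open aluminium tray, 60 (x) by 108 (y) by 38 mm high, 180 g. On its front (-x) stands a grip plate, x -35 to -25 mm, 44 mm wide, top 66 mm above the underside, gripped across x. At the back two hook tabs at y -36 and +36 mm, 12 mm wide, out 12 mm, 14 to 31 mm above the underside, lips pointing down. Starts right of the tester.
- scraper: White plastic scraper block, loose, 120 g; origin at its centre, 27 mm above its underside. The sole is 26 (x) by 54 (y) by 14 mm high; on it a fin, 12 mm thick (x) and 42 mm long (y), rises to 54 mm: gripped across x. Its long faces, square to x, do the wiping; both ways round are alike. Starts on the bench left of the tester.
- chip_1: Centre of broken ceramic pellet 1, an off-white half round piece about 9 to 13 by 17 mm and 10 to 12 mm high, 12 g, loose on the bed; not every run has it.
- chip_2: Centre of broken ceramic pellet 2, an off-white half round piece about 9 to 13 by 17 mm and 10 to 12 mm high, 12 g, loose on the bed; not every run has it.
- chip_3: Centre of broken ceramic pellet 3, an off-white half round piece about 9 to 13 by 17 mm and 10 to 12 mm high, 12 g, loose on the bed; not every run has it.
- chip_4: Centre of broken ceramic pellet 4, an off-white half round piece about 9 to 13 by 17 mm and 10 to 12 mm high, 12 g, loose on the bed; not every run has it.
- chip_5: Centre of broken ceramic pellet 5, an off-white half round piece about 9 to 13 by 17 mm and 10 to 12 mm high, 12 g, loose on the bed; not every run has it.
- chip_6: Centre of broken ceramic pellet 6, an off-white half round piece about 9 to 13 by 17 mm and 10 to 12 mm high, 12 g, loose on the bed; not every run has it.
- pellet: The fresh whole ceramic pellet, an off-white disc 18 mm across and 14 mm high, 20 g, standing loose on the bench in front of the tester's right end; origin at its centre, z along its axis.
- test_spot (a point): Point on the bed's face midway between the round steel jaw faces of the anvil block and the drive housing: 8 mm behind the bed's middle. The pellet is to stand here.
- key_wake_top (a point): Middle of the top of the round wake key (18 mm across), the rearmost of the three keys on the drive housing. Key tops stand 8 mm above the housing and 33 mm apart; the keys move straight down.
- key_zero_top (a point): Middle of the top of the square zero key (18 by 18 mm), the middle one.
- key_start_top (a point): Middle of the top of the wide start key (14 by 34 mm), the one nearest the front.
- key_wake (a joint): Travel of the wake key in m: 0 up, 0.004 fully down; a spring returns it, 4 N holds it fully down. It counts as pressed beyond 0.003.
- key_zero (a joint): Travel of the zero key in m: 0 up, 0.004 fully down; a spring returns it, 4 N holds it fully down. It counts as pressed beyond 0.003.
- key_start (a joint): Travel of the start key in m: 0 up, 0.004 fully down; a spring returns it, 4 N holds it fully down. It counts as pressed beyond 0.003.
- gc_vial_2: small loose glass vial with black screw cap, 14 mm across, 32 mm high, standing on the bench near its front edge, left of the tester: a bystander; origin in the middle of its underside. Behind the vials, between the scraper and the tester, stands a fixed flask on a cork ring, up to 145 mm high, and more glassware.
- gc_vial_3: small loose glass vial with black screw cap, 14 mm across, 32 mm high, standing on the bench near its front edge, left of the tester: a bystander; origin in the middle of its underside. Behind the vials, between the scraper and the tester, stands a fixed flask on a cork ring, up to 145 mm high, and more glassware.
- gc_vial_4: small loose glass vial with black screw cap, 14 mm across, 32 mm high, standing on the bench near its front edge, left of the tester: a bystander; origin in the middle of its underside. Behind the vials, between the scraper and the tester, stands a fixed flask on a cork ring, up to 145 mm high, and more glassware.

How it is judged (in metres and radians):
On the way, in this order (a step that is already met when the one before it is completed fails the run):
1. the fragment tray hangs fully home on the tester's front (x of tray_centre in the frame of tray_home between -0.004 and 0.004 m and y of tray_centre in the frame of tray_home between -0.006 and 0.006 m and z of tray_centre in the frame of tray_home between -0.004 and 0.004 m and angle between the z axis of tray_centre and the z axis of tray_home, either way round below 0.12 rad and angle between the x axis of tray_centre and the x axis of tray_home, either way round below 0.12 rad), for 0.2 s.
2. every fragment lies in the tray, which hangs home (all of step 1 and x of chip_1 in the frame of tray_centre between -0.031 and 0.031 m and y of chip_1 in the frame of tray_centre between -0.055 and 0.055 m and z of chip_1 in the frame of tray_centre between -0.02 and 0.025 m and x of chip_2 in the frame of tray_centre between -0.031 and 0.031 m and y of chip_2 in the frame of tray_centre between -0.055 and 0.055 m and z of chip_2 in the frame of tray_centre between -0.02 and 0.025 m and x of chip_3 in the frame of tray_centre between -0.031 and 0.031 m and y of chip_3 in the frame of tray_centre between -0.055 and 0.055 m and z of chip_3 in the frame of tray_centre between -0.02 and 0.025 m and x of chip_4 in the frame of tray_centre between -0.031 and 0.031 m and y of chip_4 in the frame of tray_centre between -0.055 and 0.055 m and z of chip_4 in the frame of tray_centre between -0.02 and 0.025 m and x of chip_5 in the frame of tray_centre between -0.031 and 0.031 m and y of chip_5 in the frame of tray_centre between -0.055 and 0.055 m and z of chip_5 in the frame of tray_centre between -0.02 and 0.025 m and x of chip_6 in the frame of tray_centre between -0.031 and 0.031 m and y of chip_6 in the frame of tray_centre between -0.055 and 0.055 m and z of chip_6 in the frame of tray_centre between -0.02 and 0.025 m), for 0.2 s.
3. the scraper stands on the bench left of the tester, let go (height (world z) of scraper below 0.04 m and angle between scraper's own z axis and vertical below 0.2 rad and y of scraper in the frame of bed above 0.078 m and contact force between the fingers and scraper below 0.1 N), for 0.2 s.
4. the round wake key is pressed (value of joint key_wake above 0.003 m), for 0.05 s.
5. then the square zero key is pressed (value of joint key_zero above 0.003 m), for 0.05 s.
6. the whole pellet stands on the bed between the jaws, let go (x of pellet in the frame of test_spot between -0.01 and 0.01 m and y of pellet in the frame of test_spot between -0.02 and 0.02 m and z of pellet in the frame of test_spot between 0.004 and 0.011 m and angle between pellet's own z axis and vertical below 0.15 rad and contact force between the fingers and pellet below 0.1 N), for 0.2 s.
7. then the wide start key is pressed (value of joint key_start above 0.003 m), for 0.05 s.
At the end, for the whole second after the job is handed in: The tray hangs home (within 4 mm, 6 mm sideways, 0.12 rad) with every fragment in it; the scraper stands on the bench, 78 mm or more left of the bed's middle; the whole pellet stands on the bed within 10 mm along x and 20 mm along y of midway between the jaws; all keys are up (all of step 2 and all of step 3 and all of step 6 and value of joint each of key_wake, key_zero, key_start below 0.001 m); the robot touches nothing.
It fails at once if the fingers touch a fragment on the bed (((x of chip_1 in the frame of bed between -0.046 and 0.052 m and y of chip_1 in the frame of bed between -0.05 and 0.05 m and z of chip_1 in the frame of bed above 0.001 m) and contact force between the fingers and chip_1 above 0.3 N) or ((x of chip_2 in the frame of bed between -0.046 and 0.052 m and y of chip_2 in the frame of bed between -0.05 and 0.05 m and z of chip_2 in the frame of bed above 0.001 m) and contact force between the fingers and chip_2 above 0.3 N) or ((x of chip_3 in the frame of bed between -0.046 and 0.052 m and y of chip_3 in the frame of bed between -0.05 and 0.05 m and z of chip_3 in the frame of bed above 0.001 m) and contact force between the fingers and chip_3 above 0.3 N) or ((x of chip_4 in the frame of bed between -0.046 and 0.052 m and y of chip_4 in the frame of bed between -0.05 and 0.05 m and z of chip_4 in the frame of bed above 0.001 m) and contact force between the fingers and chip_4 above 0.3 N) or ((x of chip_5 in the frame of bed between -0.046 and 0.052 m and y of chip_5 in the frame of bed between -0.05 and 0.05 m and z of chip_5 in the frame of bed above 0.001 m) and contact force between the fingers and chip_5 above 0.3 N) or ((x of chip_6 in the frame of bed between -0.046 and 0.052 m and y of chip_6 in the frame of bed between -0.05 and 0.05 m and z of chip_6 in the frame of bed above 0.001 m) and contact force between the fingers and chip_6 above 0.3 N)).
It fails at once if a key is pressed while a fragment lies on the bed (value of joint any of key_wake, key_zero, key_start above 0.003 m and ((x of chip_1 in the frame of bed between -0.046 and 0.052 m and y of chip_1 in the frame of bed between -0.05 and 0.05 m and z of chip_1 in the frame of bed above 0.001 m) or (x of chip_2 in the frame of bed between -0.046 and 0.052 m and y of chip_2 in the frame of bed between -0.05 and 0.05 m and z of chip_2 in the frame of bed above 0.001 m) or (x of chip_3 in the frame of bed between -0.046 and 0.052 m and y of chip_3 in the frame of bed between -0.05 and 0.05 m and z of chip_3 in the frame of bed above 0.001 m) or (x of chip_4 in the frame of bed between -0.046 and 0.052 m and y of chip_4 in the frame of bed between -0.05 and 0.05 m and z of chip_4 in the frame of bed above 0.001 m) or (x of chip_5 in the frame of bed between -0.046 and 0.052 m and y of chip_5 in the frame of bed between -0.05 and 0.05 m and z of chip_5 in the frame of bed above 0.001 m) or (x of chip_6 in the frame of bed between -0.046 and 0.052 m and y of chip_6 in the frame of bed between -0.05 and 0.05 m and z of chip_6 in the frame of bed above 0.001 m))).
It fails at once if two keys are down at once (value of joint each of key_wake, key_zero above 0.002 m or value of joint each of key_zero, key_start above 0.002 m or value of joint each of key_wake, key_start above 0.002 m).
It fails at once if a vial in front is moved by more than 3 cm (distance of any of gc_vial_2, gc_vial_3, gc_vial_4 from where it was at the start of the episode above 0.03 m).
Of chip_1, chip_2, chip_3, chip_4, chip_5, chip_6 only 3 to 6 are there at a start; the rules pass over those that are not, and their reading is None.
At some moment in a run one of tray may be knocked a few centimetres aside while the robot is not near it.
Once in a run the grip may slacken for a moment while it holds something.
It also fails if it takes over 189 s, if anything falls off the work surface, if the arm or the gripper's body presses on something with over 40 N, if the wrist force passes 120 N, or if a joint passes its speed limit or range.

## Working session

There is one attempt and no reset: what is moved stays moved. The work goes in short steps, Python scripts to look and compute and a tool call to move; the robot and the scene stay as the last step left them, time stands still between calls to the robot, and variables do not carry over. Pictures are saved under pics/ and viewed, at most 14 in all, crops included, and the job is handed in when it is done.

Besides the shell and the picture viewer there is one more tool, called after ">>>" as name(argument=value, ...) on one line, values as JSON. drive_tool: Moves the arm, as the interface text tells. Its arguments: {"type":"object","properties":{"rows":{"type":"array"}},"required":["rows"]}

```bash
mkdir -p pics; cat > h.py <<'E'
import numpy as np, cv2
from scipy.spatial.transform import Rotation as R
from station import ctrl, viewer, workorder
def pose():
    s=ctrl.state(); return np.array(s["eef_pos"]),R.from_euler('xyz',s["tool_rot"],degrees=True).as_matrix()
def ray(name,px):
    c=viewer.calibration(name); u,v=px
    x=(u-c["cx"])/c["fx"]; y=(v-c["cy"])/c["fy"]
    if name=="wrist":
        r=np.hypot(x,y); d=np.array([np.sin(r)*x/max(r,1e-9),np.sin(r)*y/max(r,1e-9),np.cos(r)])
        p,Q=pose(); T=np.array(c["tool_from_camera"]); W=np.eye(4);W[:3,:3]=Q;W[:3,3]=p; T=W@T
    else:
        d=np.array([x,y,1.]); T=np.array(c["pose"])
    return T[:3,3],T[:3,:3]@d
def hit(name,px,z):
    o,d=ray(name,px); return o+d*(z-o[2])/d[2]
def proj(name,P):
    c=viewer.calibration(name); T=np.array(c["pose"]) if name!="wrist" else None
    if T is None:
        p,Q=pose();W=np.eye(4);W[:3,:3]=Q;W[:3,3]=p;T=W@np.array(c["tool_from_camera"])
    q=T[:3,:3].T@(np.array(P)-T[:3,3])
    if name=="wrist":
        r=np.hypot(q[0],q[1]);th=np.arctan2(r,q[2]);return np.array([c["cx"]+c["fx"]*th*q[0]/r,c["cy"]+c["fy"]*th*q[1]/r])
    return np.array([c["cx"]+c["fx"]*q[0]/q[2],c["cy"]+c["fy"]*q[1]/q[2]])
def snap(name,f,crop=None,k=1):
    im=np.array(viewer.get_image(name)); cv2.imwrite(f"pics/raw_{f}.png",im)
    show(f,crop,k); return im
def show(f,crop=None,k=1,out=None):
    im=cv2.imread(f"pics/raw_{f}.png")
    if crop: x0,y0,x1,y1=crop; im=im[y0:y1,x0:x1]
    im=cv2.resize(im,None,fx=k,fy=k,interpolation=cv2.INTER_CUBIC); cv2.imwrite(f"pics/{out or f}.png",im)
E
python3 - <<'E'
from h import *
print(ctrl.state())
for n in("top","scene"): print(n,viewer.calibration(n))
print(viewer.calibration("wrist"))
snap("top","top0",None,1.4);snap("scene","scene0",None,1.4)
E
```

```text
{'clock': 0.0, 'joint_pos': array([-7.92881897e+01,  6.67389259e+00,  8.26361429e+01,  8.92362921e-04,
        9.07552957e+01, -2.16662373e+00]), 'qd': array([ 0.04757501,  0.05245862, -0.05652162, -0.1513001 ,  0.02558331,
       -0.06339253]), 'effort': array([-2.56195326e-04, -7.21278262e+01, -6.22603297e+01,  7.77907111e-02,
        2.38070969e-02, -9.01543194e-05]), 'eef_pos': array([ 0.15039973, -0.65785322,  0.24290359]), 'tool_rot': array([-1.79934749e+02, -3.36154985e-03,  1.28784434e+01]), 'contact_force': array([-0.2006018 ,  0.86256515,  0.29521372]), 'moment': array([0.03515416, 0.00236454, 0.01753293]), 'grasp_force': 0.0, 'grip_width': 0.9981389299485938}
top {'fx': 472.62373083520373, 'fy': 472.62373083520373, 'cx': 281.89290615485623, 'cy': 202.80362560053823, 'pose': array([[-0.00681996, -0.99669449,  0.08095416,  0.39940379],
       [-0.99994694,  0.00742241,  0.00714325, -0.15612289],
       [-0.00772052, -0.08090115, -0.99669223,  1.34260977],
       [ 0.        ,  0.        ,  0.        ,  1.        ]])}
scene {'fx': 423.95079492389607, 'fy': 423.95079492389607, 'cx': 272.9877417604868, 'cy': 206.8538430969922, 'pose': array([[-0.91203238, -0.21962407,  0.34635559,  0.1728738 ],
       [-0.40969113,  0.52642806, -0.74500112,  0.51508706],
       [-0.01871112, -0.82136396, -0.57009748,  0.60580912],
       [ 0.        ,  0.        ,  0.        ,  1.        ]])}
{'fx': 325.19226210127806, 'fy': 325.19226210127806, 'cx': 279.74110118747154, 'cy': 211.36555722944044, 'tool_from_camera': array([[ 1.20935706e-04, -9.69675634e-01, -2.44395481e-01,
         6.68543446e-02],
       [ 9.99999052e-01,  4.52554070e-04, -1.30074035e-03,
         5.00271882e-04],
       [ 1.37189839e-03, -2.44395092e-01,  9.69674769e-01,
        -1.41249538e-01],
       [ 0.00000000e+00,  0.00000000e+00,  0.00000000e+00,
         1.00000000e+00]])}
```

View pics/top0.png

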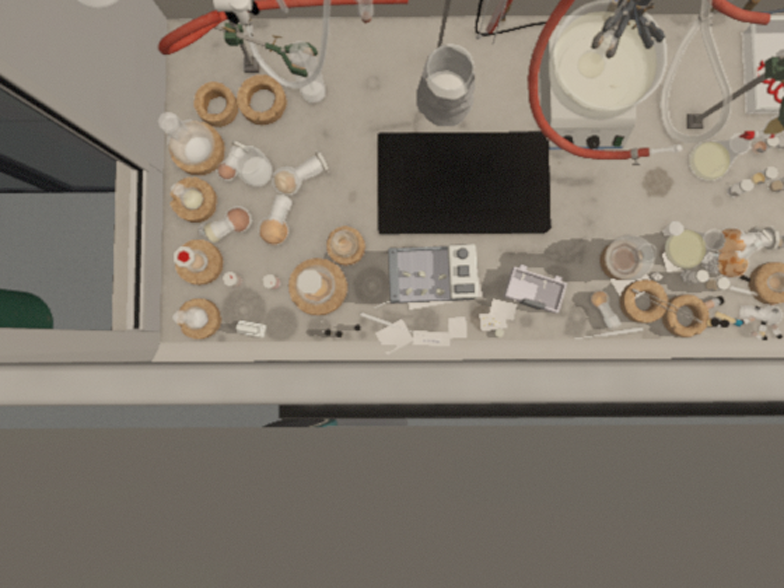

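View pics/scene0.png

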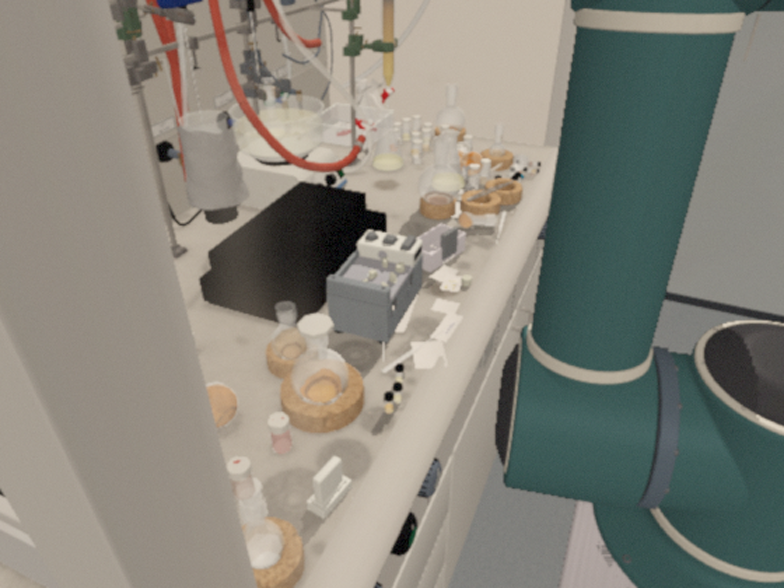

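```bash
python3 - <<'E'
from h import *
a=cv2.imread("pics/raw_top0.png")
c1=cv2.resize(a[160:248,225:425],None,fx=4,fy=4,interpolation=cv2.INTER_CUBIC)
c2=cv2.resize(a[205:255,150:275],None,fx=4,fy=4,interpolation=cv2.INTER_CUBIC)
o=np.zeros((c1.shape[0]+c2.shape[0],800,3),np.uint8);o[:c1.shape[0],:c1.shape[1]]=c1;o[c1.shape[0]:,:c2.shape[1]]=c2
cv2.imwrite("pics/c1.png",o)
for n,p,z in [("tester",(430/1.4,272/1.4),.082),("tray",(536/1.4,289/1.4),.038),("scr",(178.5,234),.03),("edge",(200,247),0)]: print(n,hit("top",p,z))
print(proj("top",[0,0,0]))
E
```

```text
tester [ 0.52418367 -0.21488707  0.082     ]
tray [ 0.49324101 -0.42569172  0.038     ]
scr [0.42126111 0.14093063 0.03      ]
edge [0.38458728 0.08631734 0.        ]
[230.17172045 386.45799589]
```

View pics/c1.png

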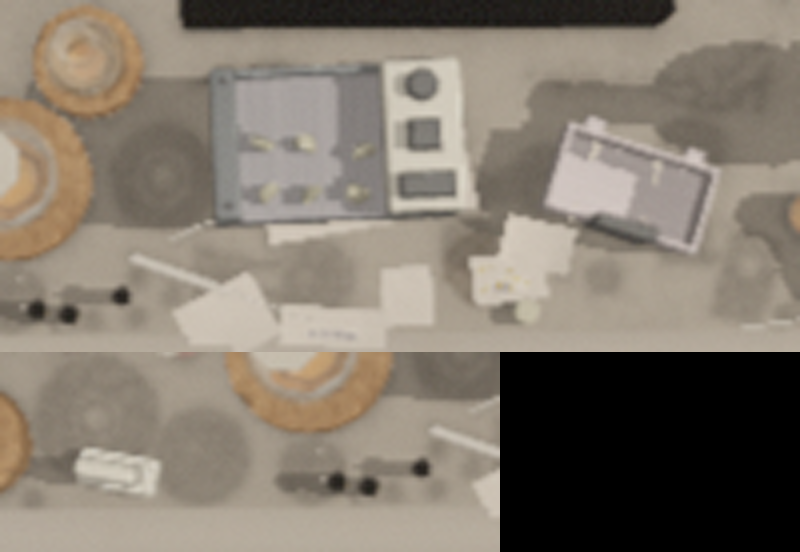

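>>> drive_tool(rows=[[[38, -15, 0, 0, 0], [38, -15, 0, 0, 0], [38, -15, 0, 0, 0], [38, -15, 0, 0, 0], [38, -15, 0, 0, 0], [38, -15, 0, 0, 0], [38, -15, 0, 0, 0], [38, -15, 0, 0, 0], [38, -15, 0, 0, 0], [40, -12, 0, 0, 0], [0, 0, 0, -8.5, 0], [0, 0, 0, -8.5, 0], [0, 0, 0, -8.5, 0], [0, 0, 0, -8.5, 0], [0, 0, 0, -8.5, 0], [0, 0, 0, -8.5, 0], [0, 0, 0, -8.5, 0], [0, 0, 0, 0, 0], [0, 0, 0, 0, 0]]])

```text
clock: 2.0
eef_pos: [0.49, -0.4295, 0.2434]
tool_rot: [-180.0, -0.0, 72.1]
contact_force: [-0.5, -0.5, 0.4]
grip_width: 1.001
grasp_force: 0.0
```

```bash
python3 - <<'E'
from h import *
s=ctrl.state();print(s["clock"],s["eef_pos"],s["tool_rot"],s["contact_force"])
snap("wrist","w1",None,1.4)
E
```

```text
2.0 [ 0.49002608 -0.42953266  0.2434111 ] [-1.79978504e+02 -8.72455513e-03  7.21128264e+01] [-0.52280602 -0.52568953  0.41448337]
```

View pics/w1.png

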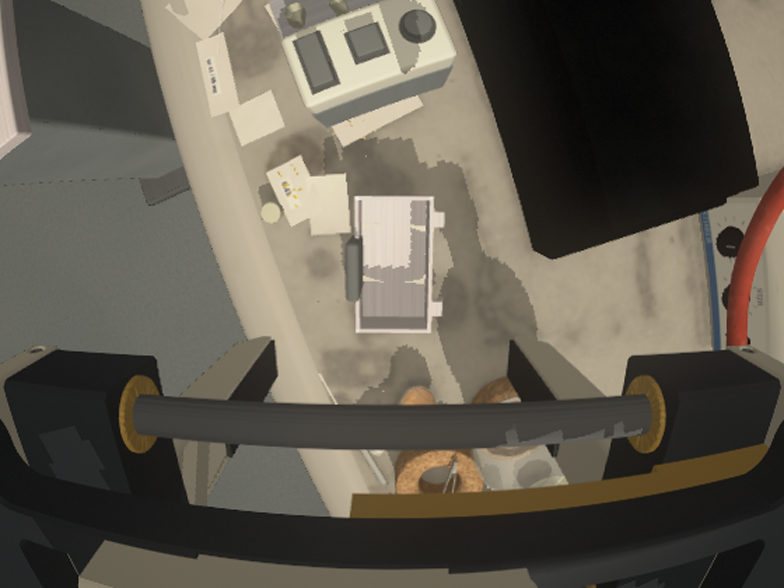

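```bash
python3 - <<'E'
from h import *
f=lambda p,z:hit("wrist",(p[0]/1.4,p[1]/1.4),z)
for n,p,z in [("TL",(355,196),.038),("TR",(434,197),.038),("BR",(432,332),.038),("BL",(357,332),.038),("plate t",(353,235),.066),("plate b",(353,300),.066),("pellet",(270,213),.014),("wake",(417,25),.114),("zero",(366,42),.114),("start",(316,61),.114)]:
    print(n,f(p,z).round(4))
im=cv2.imread("pics/raw_w1.png")
a=cv2.resize(im[125:250,170:330],None,fx=5,fy=5,interpolation=cv2.INTER_CUBIC)[:600]
cv2.imwrite("pics/w1c.png",a)
E
```

```text
TL [ 0.4809 -0.3659  0.038 ]
TR [ 0.5377 -0.3849  0.038 ]
BR [ 0.5051 -0.4871  0.038 ]
BL [ 0.4477 -0.4686  0.038 ]
plate t [ 0.4732 -0.3916  0.066 ]
plate b [ 0.458  -0.4363  0.066 ]
pellet [ 0.4071 -0.3558  0.014 ]
wake [ 0.5549 -0.2766  0.114 ]
zero [ 0.5225 -0.278   0.114 ]
start [ 0.4907 -0.2795  0.114 ]
```

View pics/w1c.png

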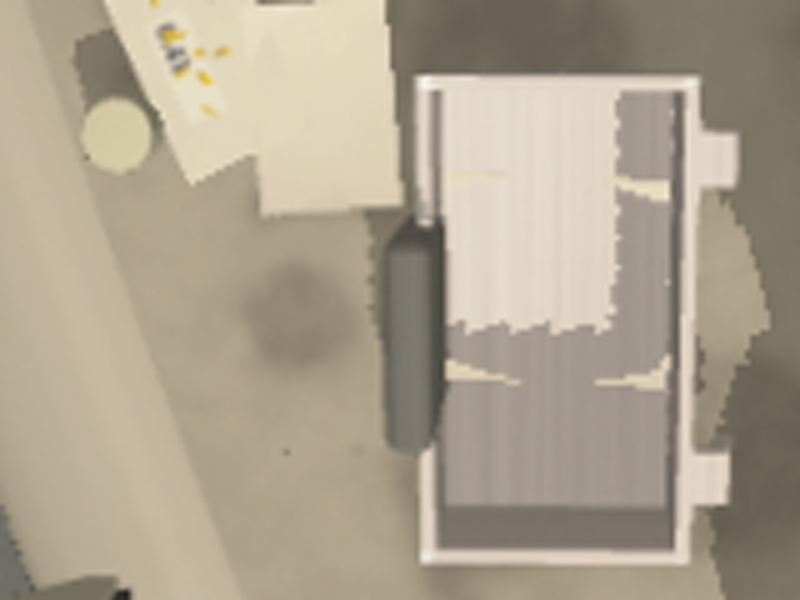

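>>> drive_tool(rows=[[[5, -28, 0, 0, 110], [0, 0, 40, 0, 110], [0, 0, 40, 0, 110], [0, 0, 40, 0, 110], [0, 0, 35, 0, 110], [0, 0, 15, 0, 110], [0, 0, 13, 0, 110], [0, 0, 0, 0, 255], [0, 0, 0, 0, 255], [0, 0, 0, 0, 255], [0, 0, 0, 0, 255], [0, 0, 0, 0, 255], [0, 0, 0, 0, 255]]])

```text
clock: 3.35
eef_pos: [0.465, -0.4164, 0.061]
tool_rot: [180.0, 0.0, 72.4]
contact_force: [-0.3, -0.8, 5.5]
grip_width: 0.103
grasp_force: 30.5
```

>>> drive_tool(rows=[[[0, 0, -20, 0, 255], [0, 0, -30, 0, 255], [0, 0, -30, 0, 255], [0, 0, -30, 0, 255], [0, 0, -30, 0, 255], [0, 0, 0, -7, 255], [0, 0, 0, -7, 255], [0, 0, 0, -6.6, 255], [25, -9, 0, 0, 255], [25, -9, 0, 0, 255], [25, -9, 0, 0, 255], [25, -9, 0, 0, 255], [25, -9, 0, 0, 255], [25, -9, 0, 0, 255], [25, -8, 0, 0, 255], [25, -8, 0, 0, 255], [0, 0, 0, 0, 255], [0, 0, 0, 0, 255]]])

```text
clock: 5.15
eef_pos: [0.3846, -0.2201, 0.201]
tool_rot: [180.0, 0.0, 93.0]
contact_force: [-0.4, 0.2, -2.7]
grip_width: 0.102
grasp_force: 30.0
```

```bash
python3 - <<'E'
from h import *
s=ctrl.state();print(s["clock"],s["eef_pos"],s["tool_rot"],s["contact_force"],s["grip_width"])
snap("wrist","w2",None,1.4)
E
```

```text
5.15 [ 0.38464682 -0.2201262   0.20095564] [1.79959179e+02 3.93584376e-02 9.30207048e+01] [-0.43556969  0.19290382 -2.66286815] 0.10190867577358269
```

View pics/w2.png

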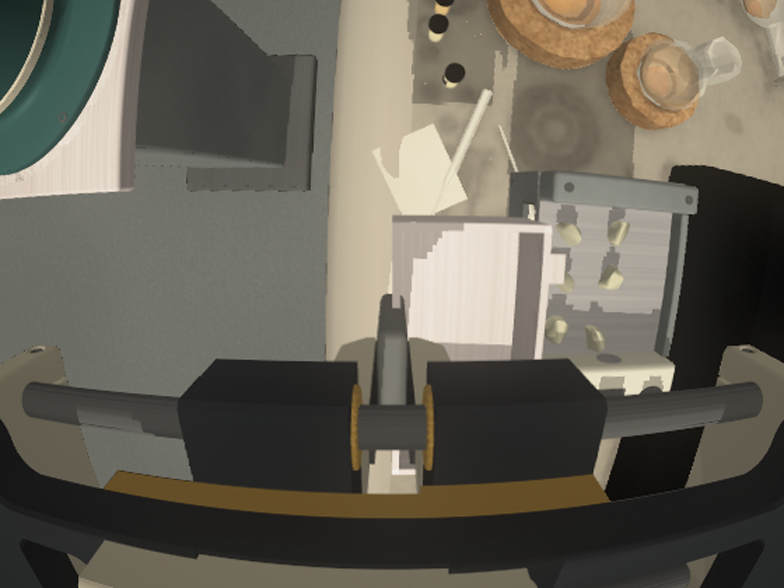

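```bash
python3 - <<'E'
from h import *
show("w2",(350,112,510,262),4,"w2c")
E
```

```text
(no output)
```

View pics/w2c.png

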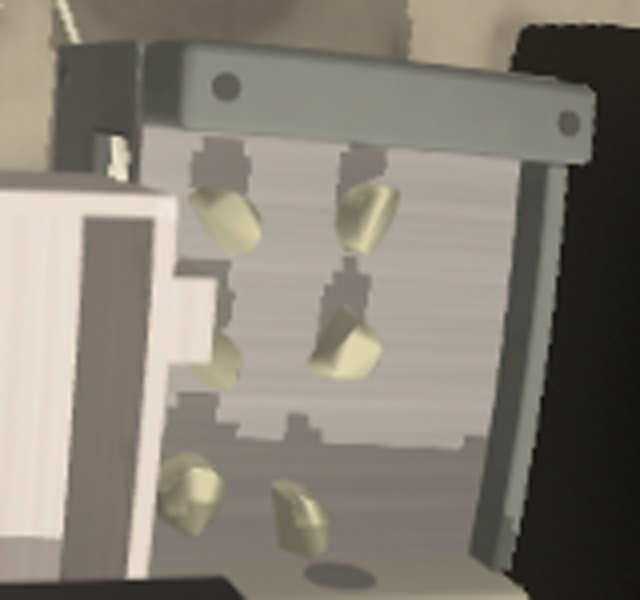

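```bash
python3 - <<'E'
from h import *
f=lambda p,z:hit("wrist",(p[0]/4+350,p[1]/4+112),z).round(4)
for n,p,z in [("anvBL",(595,88),.104),("anvBR",(590,163),.104),("anvFR",(185,127),.104),("anvFL",(190,43),.104),("bedFL",(140,127),.082),("bedBL",(520,160),.082),("bedBR",(470,550),.082),("fenceTopfront L",(546,166),.094),("fenceTopF R",(500,570),.094),("panelFL top",(140,40),.082),
 ("c",(227,220),.087),("c",(367,218),.087),("c",(347,345),.087),("c",(215,355),.087),("c",(190,492),.087),("c",(303,520),.087),("trayTL",(175,197),.178),("tray R end",(140,575),.178)]: print(n,f(p,z))
E
```

```text
anvBL [ 0.5671 -0.1356  0.104 ]
anvBR [ 0.5678 -0.1519  0.104 ]
anvFR [ 0.4695 -0.156   0.104 ]
anvFL [ 0.4692 -0.1399  0.104 ]
bedFL [ 0.4677 -0.1572  0.082 ]
bedBL [ 0.5636 -0.1537  0.082 ]
bedBR [ 0.5676 -0.2474  0.082 ]
fenceTopfront L [ 0.5627 -0.1541  0.094 ]
fenceTopF R [ 0.5693 -0.248   0.094 ]
panelFL top [ 0.4662 -0.1392  0.082 ]
c [ 0.4872 -0.1744  0.087 ]
c [ 0.5206 -0.1709  0.087 ]
c [ 0.5197 -0.1988  0.087 ]
c [ 0.4881 -0.203   0.087 ]
c [ 0.4868 -0.2334  0.087 ]
c [ 0.5158 -0.239   0.087 ]
trayTL [ 0.4414 -0.1647  0.178 ]
tray R end [ 0.4435 -0.2175  0.178 ]
```

>>> drive_tool(rows=[[[13, 0.5, 0, 0.6, 255], [0, 0, 30, 0, 255], [0, 0, 30, 0, 255], [0, 0, 25, 0, 255], [0, 0, 18, 0, 255], [0, 0, 0, 0, 255], [0, 0, 0, 0, 255]]])

```text
clock: 5.9
eef_pos: [0.3846, -0.2077, 0.098]
tool_rot: [-180.0, -0.0, 92.4]
contact_force: [-0.5, -0.4, -1.7]
grip_width: 0.109
grasp_force: 30.0
```

```bash
python3 - <<'E'
from h import *
s=ctrl.state();print(s["clock"],s["eef_pos"],s["tool_rot"],s["contact_force"],s["grip_width"])
snap("scene","s2",(190,150,350,270),5)
snap("wrist","w3",(230,110,400,250),4)
a=cv2.imread("pics/s2.png");b=cv2.imread("pics/w3.png")
o=np.zeros((600,800,3),np.uint8);a=cv2.resize(a,(400,300));b=cv2.resize(b,(680,560))
cv2.imwrite("pics/s2w3.png",np.vstack([cv2.resize(a,(373,280)),cv2.resize(b,(373,307))]) if 0 else np.hstack([cv2.resize(a,(340,300)),cv2.resize(b,(364,300))]))
E
```

```text
5.9 [ 0.38459522 -0.20771807  0.09804722] [-1.79974936e+02 -1.41213433e-02  9.23500595e+01] [-0.54911247 -0.43919576 -1.65251889] 0.10903423584700064
```

View pics/w3.png

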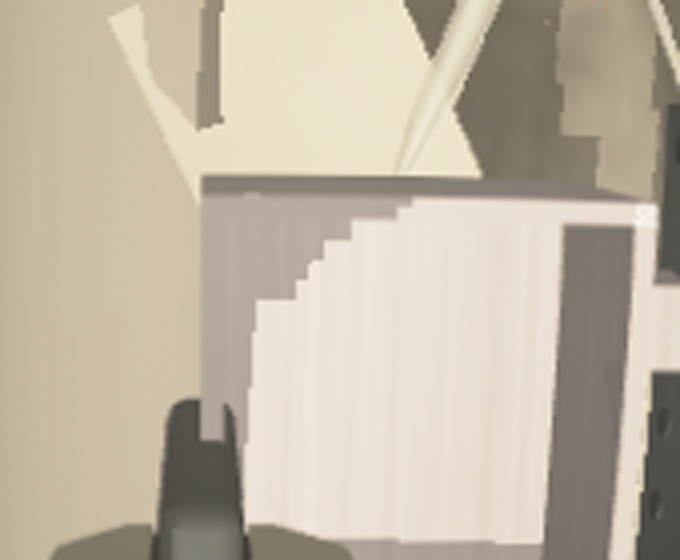

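```bash
python3 - <<'E'
from h import *
f=lambda p,z:hit("wrist",(p[0]/4+230,p[1]/4+110),z).round(4)
print(f((657,203),.075))
ex=np.array([.9991,.0419]);ey=np.array([-.0419,.9991]);p=pose()[0][:2]
print(p+60*.001*ex+.0527*ey)
E
```

```text
[ 0.4429 -0.1524  0.075 ]
[ 0.44267331 -0.15261406]
```

>>> drive_tool(rows=[[[0, 5, 0, 0, 255], [0, 5, 0, 0, 255], [0, 5, 0, 0, 255], [0, 0, 0, 0, 255]]])

```text
clock: 6.4
eef_pos: [0.4001, -0.2066, 0.0978]
tool_rot: [180.0, 0.0, 92.4]
contact_force: [0.6, -0.6, -1.7]
grip_width: 0.104
grasp_force: 30.0
```

>>> drive_tool(rows=[[[0, 4, 0, 0, 255], [0, 3, 0, 0, 255], [0, 2, 0, 0, 255], [0, 1, 0, 0, 255], [0, 0, 0, 0, 255]]])

```text
clock: 6.9
eef_pos: [0.4095, -0.2062, 0.0976]
tool_rot: [-180.0, -0.0, 92.4]
contact_force: [-0.7, -0.8, -1.6]
grip_width: 0.112
grasp_force: 30.0
```

>>> drive_tool(rows=[[[0, 1, 0, 0, 255], [0, 0.5, 0, 0, 255], [0, 0, 0, 0, 255]]])

```text
clock: 7.2
eef_pos: [0.4106, -0.2061, 0.0976]
tool_rot: [-179.9, -0.0, 92.4]
contact_force: [-5.2, 0.2, 1.1]
grip_width: 0.106
grasp_force: 30.0
```

>>> drive_tool(rows=[[[0, -0.4, 4, 0, 255], [0, 0, 4, 0, 255], [0, 0, 4, 0, 255], [0, 0, 3, 0, 255], [0, 0, 1, 0, 255], [0, 0, 1, 0, 255], [0, 0, 0, 0, 255]]])

```text
clock: 7.9
eef_pos: [0.4105, -0.2061, 0.0811]
tool_rot: [-180.0, -0.0, 92.4]
contact_force: [-5.0, 3.1, 3.8]
grip_width: 0.107
grasp_force: 30.0
```

>>> drive_tool(rows=[[[0, 0, 1, 0, 255], [0, 0, 1, 0, 255], [0, 0, 1, 0, 255], [0, 0, 0, 0, 255]]])

```text
clock: 8.3
eef_pos: [0.4098, -0.2062, 0.0796]
tool_rot: [-179.9, -0.0, 92.4]
contact_force: [-26.5, 8.8, 31.3]
grip_width: 0.108
grasp_force: 30.1
```

>>> drive_tool(rows=[[[0, 0, -1.5, 0, 255], [0, 0, 0, 0, 180], [0, 0, 0, 0, 180], [0, 0, 0, 0, 180], [0, 0, 0, 0, 180], [0, 0, -20, 0, 180], [0, 0, -40, 0, 180], [0, 0, -50, 0, 180], [0, 0, -40, 0, 180], [0, 0, 0, 0, 180]]])

```text
clock: 9.3
eef_pos: [0.4118, -0.2068, 0.2349]
tool_rot: [179.6, 0.2, 92.4]
contact_force: [0.1, -1.3, 0.5]
grip_width: 0.293
grasp_force: 0.0
```

```bash
python3 - <<'E'
from h import *
s=ctrl.state();print(s["clock"],s["eef_pos"],s["tool_rot"],s["contact_force"],s["grip_width"])
snap("wrist","w4",(250,90,550,330),2.5)
snap("scene","s4",(210,150,350,250),5)
E
```

```text
9.3 [ 0.41180834 -0.20683194  0.2348645 ] [179.62308401   0.2301977   92.38339987] [ 0.05710587 -1.26808712  0.52043285] 0.29308553749992866
```

View pics/w4.png

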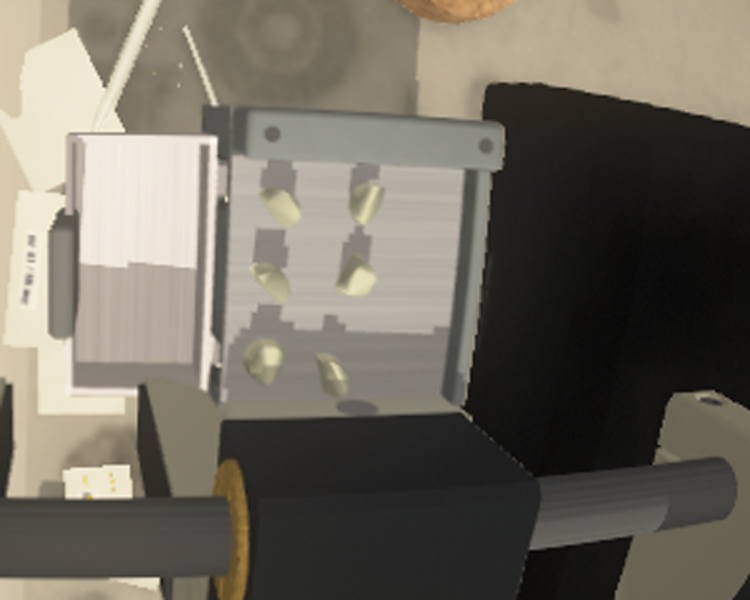

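```bash
python3 - <<'E'
from h import *
f=lambda p,z:hit("wrist",(p[0]/2.5+250,p[1]/2.5+90),z)
B=np.array([.5152,-.203,0]);M=R.from_euler('z',2.4,degrees=True).as_matrix()
for n,p,z in [("TL",(67,133),.058),("TR",(217,137),.058),("BR",(212,393),.058),("BL",(72,391),.058),("bedFL",(231,157),.082),("bedBL",(465,168),.082),("bedBR",(443,400),.082),("bedFR",(221,402),.082)]: print(n,(1000*(M.T@(f(p,z)-B))).round(1))
print("chips")
for p in [(282,205),(367,203),(357,277),(270,280),(263,360),(332,373)]: print((1000*(M.T@(f(p,.087)-B))).round(1))
print("scr top",hit("top",(150+118/4,205+(470-352)/4),.035), hit("top",(150+76/4,205+(465-352)/4),.02),hit("top",(150+160/4,205+(478-352)/4),.02))
for p in [(337,482),(368,486),(420,467)]: print("vial",hit("top",(150+p[0]/4,205+(p[1]-352)/4),.032))
E
```

```text
TL [-107.6   56.6   58. ]
TR [-49.7  55.7  58. ]
BR [-47.9 -48.8  58. ]
BL [-105.8  -47.5   58. ]
bedFL [-48.7  49.5  82. ]
bedBL [45.1 49.  82. ]
bedBR [ 45.8 -45.3  82. ]
bedFR [-48.5 -43.6  82. ]
chips
[-30.4  33.1  87. ]
[ 2.4 34.6 87. ]
[ 0.3  6.8 87. ]
[-33.6   5.5  87. ]
[-34.3 -25.1  87. ]
[ -6.5 -30.7  87. ]
scr top [0.41977861 0.13701388 0.035     ] [0.42370694 0.1698452  0.02      ] [0.41422851 0.11091191 0.02      ]
vial [ 0.41048682 -0.01420052  0.032     ]
vial [ 0.40757932 -0.03566603  0.032     ]
vial [ 0.42044688 -0.07168336  0.032     ]
```

>>> drive_tool(rows=[[[39, 2, 0, 0, 130], [39, 2, 0, 0, 130], [39, 2, 0, 0, 130], [39, 2, 0, 0, 130], [39, 2, 0, 0, 130], [39, 1, 0, 0, 130], [39, 1, 0, 0, 130], [37, 1, 0, 0, 130], [0, 0, 0, 6, 130], [0, 0, 0, 5.4, 130], [0, 0, 0, 0, 130], [0, 0, 0, 0, 130]]])

```text
clock: 10.6
eef_pos: [0.4104, 0.104, 0.228]
tool_rot: [-179.9, 0.0, 81.1]
contact_force: [0.4, -0.7, 0.4]
grip_width: 0.49
grasp_force: 0.0
```

```bash
python3 - <<'E'
from h import *
s=ctrl.state();print(s["clock"],s["eef_pos"],s["tool_rot"],s["contact_force"],s["grip_width"])
snap("wrist","w5",(150,60,450,285),2.6)
E
```

```text
10.6 [0.4103644  0.10401358 0.22801209] [-1.79910598e+02  3.09082674e-02  8.11376050e+01] [ 0.36057933 -0.69210082  0.3659705 ] 0.4895009917715557
```

View pics/w5.png

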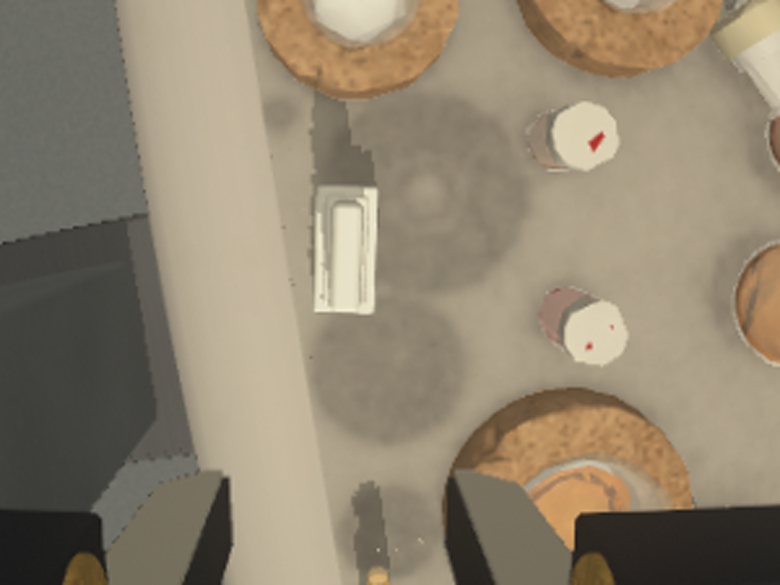

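```bash
python3 - <<'E'
from h import *
f=lambda p,z:hit("wrist",(p[0]/2.6+150,p[1]/2.6+60),z)
P=[f(p,.014) for p in [(317,187),(377,187),(374,313),(315,313)]]
F=[f(p,.054) for p in [(347.5,203),(346.5,307)]]
print(np.round(P,4),np.mean(P,0));print(np.round(F,4),np.mean(F,0))
a=np.array(F[0]-F[1]);print(np.degrees(np.arctan2(-a[0],a[1])))
_,Q=pose();t=np.array([*((np.mean(P,0)+np.mean(F,0))/2)[:2],.04]);print("tool delta mm",(Q.T@(t-pose()[0])*1000).round(1))
E
```

```text
[[0.4116 0.1707 0.014 ]
 [0.4363 0.1669 0.014 ]
 [0.4271 0.1143 0.014 ]
 [0.4024 0.1181 0.014 ]] [0.41934971 0.14252017 0.014     ]
[[0.4229 0.163  0.054 ]
 [0.4165 0.1244 0.054 ]] [0.41968204 0.14367636 0.054     ]
-9.33788315306493
tool delta mm [ 40.2   3.1 188.3]
```

>>> drive_tool(rows=[[[20, 1.5, 0, 0, 130], [20, 1.5, 0, 0.4, 130], [0, 0, 40, 0, 130], [0, 0, 40, 0, 130], [0, 0, 40, 0, 130], [0, 0, 30, 0, 130], [0, 0, 15, 0, 130], [0, 0, 10, 0, 130], [0, 0, 0, 0, 255], [0, 0, 0, 0, 255], [0, 0, 0, 0, 255], [0, 0, 0, 0, 255], [0, 0, 0, 0, 255], [0, 0, 0, 0, 255]]])

```text
clock: 12.05
eef_pos: [0.4201, 0.1433, 0.0547]
tool_rot: [180.0, -0.0, 80.6]
contact_force: [-0.9, 0.5, 4.8]
grip_width: 0.128
grasp_force: 30.0
```

>>> drive_tool(rows=[[[0, 0, -30, 0, 255], [0, 0, -40, 0, 255], [0, 0, -40, 0, 255], [0, 0, -40, 0, 255], [0, 0, -26, 0, 255], [0, 0, 0, -6, 255], [0, 0, 0, -5.8, 255], [-33, 11, 0, 0, 255], [-33, 11, 0, 0, 255], [-33, 11, 0, 0, 255], [-33, 11, 0, 0, 255], [-33, 11, 0, 0, 255], [-33, 11, 0, 0, 255], [-33, 12, 0, 0, 255], [-33, 12, 0, 0, 255], [-33, 12, 0, 0, 255], [-36, 12, 0, 0, 255], [0, 0, 0, 0, 255], [0, 0, 0, 0, 255]]])

```text
clock: 13.95
eef_pos: [0.5475, -0.1853, 0.2295]
tool_rot: [-179.9, -0.0, 92.3]
contact_force: [-0.1, 0.1, -1.7]
grip_width: 0.124
grasp_force: 30.0
```

```bash
python3 - <<'E'
from h import *
s=ctrl.state();print(s["clock"],s["eef_pos"],s["tool_rot"],s["contact_force"],s["grip_width"])
snap("wrist","w6",(150,90,450,330),2.5)
E
```

```text
13.95 [ 0.54746109 -0.18528493  0.22951029] [-1.79931549e+02 -3.54219228e-02  9.23085017e+01] [-0.12039688  0.12956303 -1.72278496] 0.12364749543739778
```

View pics/w6.png

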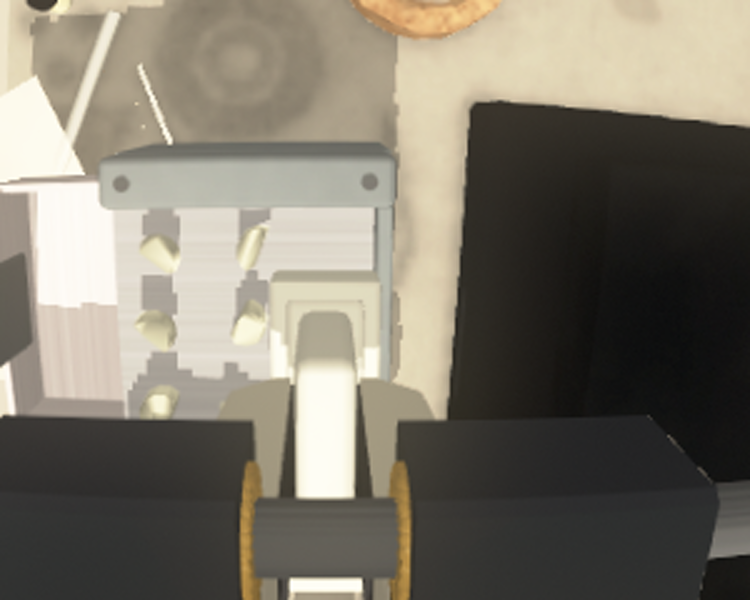

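```bash
python3 - <<'E'
from h import *
f=lambda p,z:hit("wrist",(p[0]/2.5+150,p[1]/2.5+90),z)
B=np.array([.5155,-.203,0]);M=R.from_euler('z',2.4,degrees=True).as_matrix()
for n,p,z in [("sFL",(271,271),.189),("sBL",(379,271),.189),("bedFL",(116,207),.082),("bedBL",(373,207),.082),("fencetop",(377,208),.094),("c",(158,252),.087),("c",(252,246),.087),("c",(249,325),.087),("c",(155,328),.087),("c",(158,404),.087)]: print(n,(1000*(M.T@(f(p,z)-B))).round(1))
E
```

```text
sFL [ 20.   45.8 189. ]
sBL [ 44.7  45.8 189. ]
bedFL [-44.1  47.8  82. ]
bedBL [49.5 47.  82. ]
fencetop [50.1 48.2 94. ]
c [-27.9  31.8  87. ]
c [ 6.3 33.7 87. ]
c [ 4.6  4.6 87. ]
c [-30.4   3.4  87. ]
c [-31.1 -26.6  87. ]
```

>>> drive_tool(rows=[[[0, 0, 30, 0, 255], [0, 0, 30, 0, 255], [0, 0, 20, 0, 255], [0, 0, 9, 0, 255], [0, 0, 3, 0, 255], [0, 0, 0, 0, 255], [0, 0, 0, 0, 255]]])

```text
clock: 14.7
eef_pos: [0.548, -0.1848, 0.1395]
tool_rot: [179.9, 0.0, 92.4]
contact_force: [0.1, -0.2, -2.1]
grip_width: 0.128
grasp_force: 30.0
```

>>> drive_tool(rows=[[[0, 0, 1.5, 0, 255], [0, 0, 1, 0, 255], [0, 0, 0, 0, 255]]])

```text
clock: 15.0
eef_pos: [0.5479, -0.1849, 0.1367]
tool_rot: [179.9, 0.0, 92.4]
contact_force: [-2.1, 1.4, 4.2]
grip_width: 0.125
grasp_force: 30.0
```

>>> drive_tool(rows=[[[0, -3, -0.3, 0, 255], [0, -5, 0, 0, 255], [0, -5, 0, 0, 255], [0, -5, 0, 0, 255], [0, -5, 0, 0, 255], [0, -5, 0, 0, 255], [0, -5, 0, 0, 255], [0, -5, 0, 0, 255], [0, -5, 0, 0, 255], [0, -5, 0, 0, 255], [0, -5, 0, 0, 255], [0, -5, 0, 0, 255], [0, -5, 0, 0, 255], [0, -5, 0, 0, 255], [0, -5, 0, 0, 255], [0, -3, 0, 0, 255], [0, 0, 0, 0, 255], [0, 0, 0, 0, 255]]])

```text
clock: 16.8
eef_pos: [0.4715, -0.1882, 0.1367]
tool_rot: [180.0, 0.0, 92.4]
contact_force: [-1.8, -0.8, 8.8]
grip_width: 0.129
grasp_force: 30.0
```

```bash
python3 - <<'E'
from h import *
s=ctrl.state();print(s["clock"],s["eef_pos"],s["tool_rot"],s["contact_force"],s["grip_width"])
snap("wrist","w7",(200,120,500,330),2.5)
E
```

```text
16.8 [ 0.47145256 -0.18816812  0.136734  ] [1.79958069e+02 3.50484268e-02 9.23675762e+01] [-1.7722296  -0.81048088  8.77989793] 0.12861494542179502
```

View pics/w7.png

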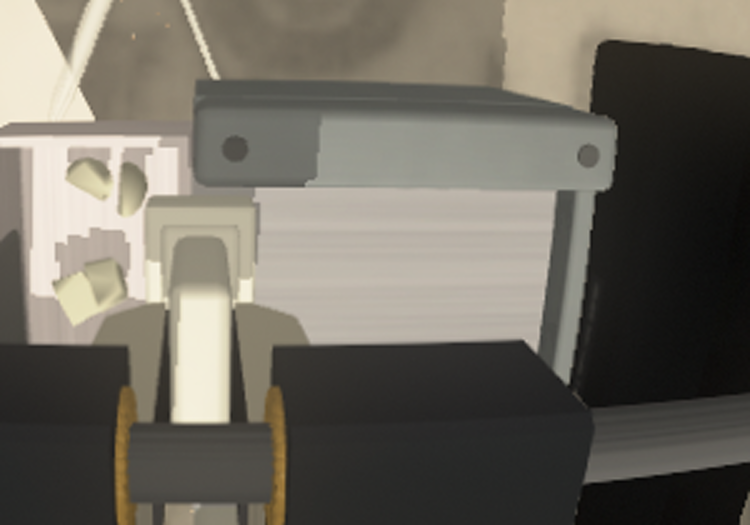

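>>> drive_tool(rows=[[[0, 0, -20, 0, 255], [0, 0, -25, 0, 255], [-17, 36, 0, 0, 255], [-20, 40, 0, 0, 255], [0, 0, 0, 0, 255], [0, 0, 20, 0, 255], [0, 0, 15, 0, 255], [0, 0, 6, 0, 255], [0, 0, 3, 0, 255], [0, 0, 0, 0, 255], [0, 0, 0, 0, 255]]])

```text
clock: 17.95
eef_pos: [0.5495, -0.2209, 0.1386]
tool_rot: [179.8, -0.0, 92.4]
contact_force: [3.7, 8.2, 12.2]
grip_width: 0.129
grasp_force: 30.0
```

>>> drive_tool(rows=[[[0, 0, 0, 0, 255], [0, 0, 0, 0, 255]]])

```text
clock: 18.15
eef_pos: [0.5494, -0.2209, 0.1386]
tool_rot: [179.8, -0.0, 92.4]
contact_force: [3.7, 9.3, 12.6]
grip_width: 0.128
grasp_force: 30.0
```

```bash
python3 - <<'E'
from h import *
s=ctrl.state();print(s["clock"],s["eef_pos"],s["tool_rot"],s["contact_force"],s["grip_width"],s["moment"])
snap("wrist","w8",(150,90,470,330),2.5)
E
```

```text
18.15 [ 0.5494449  -0.220897    0.13858857] [ 1.79835084e+02 -3.85435376e-02  9.24130413e+01] [ 3.66248658  9.29635529 12.57841501] 0.1275727555392677 [ 1.31194618 -0.64486561  0.0476132 ]
```

View pics/w8.png

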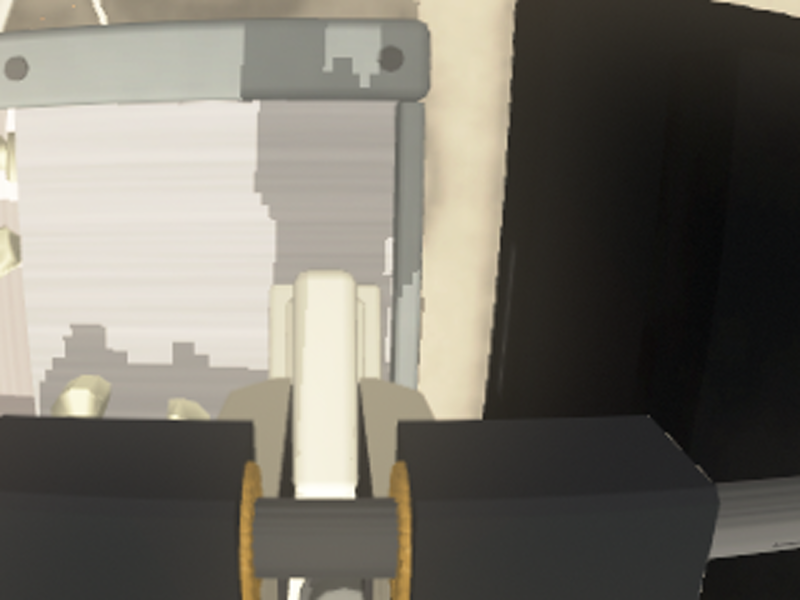

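>>> drive_tool(rows=[[[0, 0, -1, 0, 255], [0, 0, 0, 0, 205], [0, 0, 0, 0, 205], [0, 0, 0, 0, 205], [0, 0, 0, 0, 205], [0, 0, 0, 0, 255], [0, 0, 0, 0, 255], [0, 0, 0, 0, 255], [0, 0, 0, 0, 255]]])

```text
clock: 19.1
eef_pos: [0.549, -0.2218, 0.1378]
tool_rot: [-180.0, -0.0, 92.4]
contact_force: [-0.8, 0.0, -0.4]
grip_width: 0.132
grasp_force: 30.1
```

```bash
python3 - <<'E'
from h import *
s=ctrl.state();print(s["clock"],s["eef_pos"],s["tool_rot"],s["contact_force"],s["grip_width"],s["moment"])
im=snap("wrist","w9")
# column profiles through fin / sole, left end
for x in (150+275/2.5,150+285/2.5,150+325/2.5,150+370/2.5):
    print(int(x),[int(im[y,int(x)].sum()) for y in range(180,232,2)])
o=cv2.imread("pics/raw_w8.png")
for x in (150+275/2.5,150+285/2.5,150+325/2.5,150+370/2.5):
    print(int(x),[int(o[y,int(x)].sum()) for y in range(180,232,2)])
E
```

```text
19.1 [ 0.54904487 -0.22180858  0.13782121] [-1.79983138e+02 -4.88316969e-03  9.23776808e+01] [-0.84757201  0.04861167 -0.42277056] 0.13183156001929394 [-0.07380257 -0.00754246 -0.02914292]
260 [506, 670, 673, 670, 675, 657, 562, 554, 559, 562, 552, 555, 652, 651, 652, 652, 653, 653, 653, 653, 655, 656, 656, 658, 656, 658]
264 [506, 505, 506, 504, 510, 500, 503, 497, 500, 506, 496, 509, 656, 656, 652, 587, 600, 601, 602, 604, 605, 589, 596, 596, 598, 600]
280 [508, 502, 504, 505, 509, 497, 500, 493, 626, 684, 696, 696, 696, 697, 697, 698, 699, 699, 700, 700, 699, 701, 701, 701, 703, 702]
298 [506, 502, 508, 503, 506, 493, 495, 492, 499, 501, 492, 489, 653, 655, 654, 654, 656, 655, 656, 657, 657, 657, 658, 658, 658, 659]
260 [568, 569, 572, 565, 572, 568, 551, 554, 499, 504, 503, 496, 642, 653, 654, 654, 655, 655, 656, 657, 657, 657, 657, 659, 659, 662]
264 [503, 506, 508, 504, 511, 510, 492, 503, 499, 504, 502, 497, 647, 657, 658, 655, 605, 604, 606, 607, 609, 607, 590, 598, 599, 600]
280 [504, 502, 509, 502, 508, 509, 491, 501, 491, 558, 644, 698, 701, 701, 703, 703, 705, 705, 705, 705, 706, 706, 707, 707, 707, 709]
298 [501, 502, 509, 503, 507, 508, 488, 499, 495, 501, 499, 487, 582, 656, 657, 657, 658, 658, 658, 657, 659, 659, 661, 661, 662, 661]
```

```bash
python3 - <<'E'
from h import *
from scipy.optimize import least_squares
B=np.array([.5155,-.203,.082]);M=R.from_euler('z',2.4,degrees=True).as_matrix()
P=None
def pj(tcp,pt):
    import h; h.pose=lambda:(np.array(tcp),R.from_euler('xyz',[180,0,92.4],degrees=True).as_matrix()); return h.proj("wrist",pt)
def res(tcp,x,c,th,zz):
    Q=R.from_euler('x',-th).as_matrix()  # top leans +y for th>0
    out=[]
    for q in ([0,21,54],[ -11,27,14]):
        v=Q@(np.array(q)-[0,0,0])*1e-3+[0,0,0]
        low=27e-3*np.sin(abs(th))
        out.append(pj(tcp,B+M@(np.array([x,c,low])+v))[1])
    return np.array(out)
for n,tcp,x,obs in [("w7",(.4715,-.1882,.1367),-.0434,(215,199.5)),("w8",(.5494,-.2209,.1386),.033,(200,204.5)),("w9",(.549,-.2218,.1378),.033,(197,203.5))]:
    print(n,res(tcp,x,.0188 if n=="w7" else -.0185,0,0))
    r=least_squares(lambda u:res(tcp,x,u[0],u[1],0)-obs,[0,.05]);print(r.x[0]*1000,np.degrees(r.x[1]),r.cost)
E
```

```text
w7 [228.34149785 197.74626208]
15.61908752488861 10.541639526587312 7.270142102516845e-27
w8 [229.95960155 199.39665064]
-25.179671214616217 24.299200012905704 2.0194839173657902e-27
w9 [228.64696817 198.18323958]
-25.3353733889183 25.405438486108938 4.0389678347315804e-28
```

>>> drive_tool(rows=[[[0, 0, -15, 0, 255], [0, 0, -15, 0, 255], [0, 0, 0, 0, 255], [13, -1, 0, 0, 255], [12, 0, 0, 0, 255], [0, 0, 0, 0, 255], [0, 0, 15, 0, 255], [0, 0, 9, 0, 255], [0, 0, 3, 0, 255], [0, 0, 2, 0, 255], [0, 0, 0, 0, 255], [0, 0, 0, 0, 255]]])

```text
clock: 20.35
eef_pos: [0.5472, -0.197, 0.1392]
tool_rot: [180.0, 0.0, 92.4]
contact_force: [-0.0, -0.1, -1.0]
grip_width: 0.13
grasp_force: 30.1
```

```bash
cat > fin.py <<'E'
from h import *
s=ctrl.state();print(s["clock"],s["eef_pos"],s["contact_force"],s["grip_width"],s["moment"])
import sys
im=snap("wrist",sys.argv[1])
for x in (258,262,280,296,300):
    print(x,[int(im[y,x].sum()) for y in range(180,250,2)])
E
python3 fin.py w10
```

```text
20.35 [ 0.5471919  -0.19703699  0.13921017] [-0.03029446 -0.13620903 -1.00423887] 0.13020373361071527 [-0.09066378 -0.12853943 -0.00453294]
258 [641, 634, 636, 630, 645, 657, 646, 632, 639, 638, 643, 631, 602, 594, 596, 598, 602, 590, 589, 579, 581, 584, 586, 587, 578, 579, 587, 593, 594, 600, 631, 445, 446, 446, 445]
262 [533, 527, 472, 464, 479, 490, 481, 471, 475, 473, 481, 485, 636, 635, 635, 635, 636, 636, 636, 636, 637, 638, 638, 638, 639, 639, 639, 639, 639, 639, 613, 446, 446, 446, 445]
280 [473, 469, 469, 461, 478, 488, 479, 469, 602, 663, 675, 676, 676, 678, 677, 677, 679, 679, 680, 679, 681, 683, 683, 683, 685, 685, 685, 686, 686, 686, 686, 687, 687, 688, 687]
296 [473, 469, 472, 461, 477, 489, 483, 467, 475, 472, 479, 491, 635, 632, 634, 621, 619, 620, 619, 622, 621, 621, 619, 620, 620, 622, 622, 622, 626, 624, 602, 445, 445, 444, 445]
300 [473, 469, 475, 460, 478, 490, 481, 470, 474, 473, 481, 486, 612, 615, 615, 618, 618, 621, 622, 624, 626, 629, 630, 631, 633, 633, 634, 636, 637, 637, 610, 444, 445, 444, 445]
```

>>> drive_tool(rows=[[[0, 0, 1, 0, 255], [0, 0, 1, 0, 255], [0, 0, 0, 0, 255]]])

```text
clock: 20.7
eef_pos: [0.5473, -0.197, 0.1376]
tool_rot: [180.0, 0.0, 92.4]
contact_force: [-0.4, -0.7, 3.5]
grip_width: 0.127
grasp_force: 30.1
```

Contact. Release, let it settle, and regrip.

>>> drive_tool(rows=[[[0, 0, 0, 0, 190], [0, 0, 0, 0, 190], [0, 0, 0, 0, 190], [0, 0, 0, 0, 190], [0, 0, 0, 0, 190], [0, 0, 0, 0, 190]]])

```text
clock: 21.3
eef_pos: [0.5471, -0.1968, 0.1369]
tool_rot: [180.0, -0.0, 92.4]
contact_force: [0.2, -0.2, 0.0]
grip_width: 0.252
grasp_force: 0.0
```

```bash
python3 fin.py w11; python3 -c "
from h import *
show('w11',(150,90,470,330),2.5)"
```

```text
21.3 [ 0.54709859 -0.19684196  0.13694117] [ 0.22913092 -0.15127254  0.03197059] 0.251959973176946 [-0.08062995 -0.08511308  0.02534939]
258 [465, 459, 459, 457, 461, 489, 642, 615, 623, 629, 623, 629, 624, 632, 639, 643, 639, 646, 604, 561, 584, 579, 598, 674, 659, 646, 643, 637, 632, 625, 616, 581, 492, 482, 438]
262 [465, 458, 458, 454, 460, 472, 475, 456, 460, 465, 461, 467, 461, 469, 473, 478, 467, 473, 491, 679, 729, 729, 732, 744, 745, 745, 744, 745, 745, 745, 745, 745, 745, 745, 745]
280 [463, 458, 457, 453, 458, 472, 476, 458, 462, 463, 461, 469, 460, 468, 476, 478, 467, 471, 487, 612, 622, 622, 544, 604, 602, 470, 470, 472, 475, 475, 476, 477, 478, 479, 479]
296 [462, 457, 457, 456, 457, 472, 477, 459, 461, 464, 459, 467, 462, 467, 475, 477, 464, 471, 484, 675, 744, 744, 743, 734, 733, 733, 733, 734, 738, 738, 738, 738, 738, 738, 738]
300 [626, 459, 458, 455, 456, 472, 475, 458, 462, 461, 461, 469, 459, 466, 474, 479, 464, 458, 477, 670, 731, 730, 730, 730, 730, 730, 729, 728, 728, 727, 727, 727, 727, 727, 727]
```

View pics/w11.png

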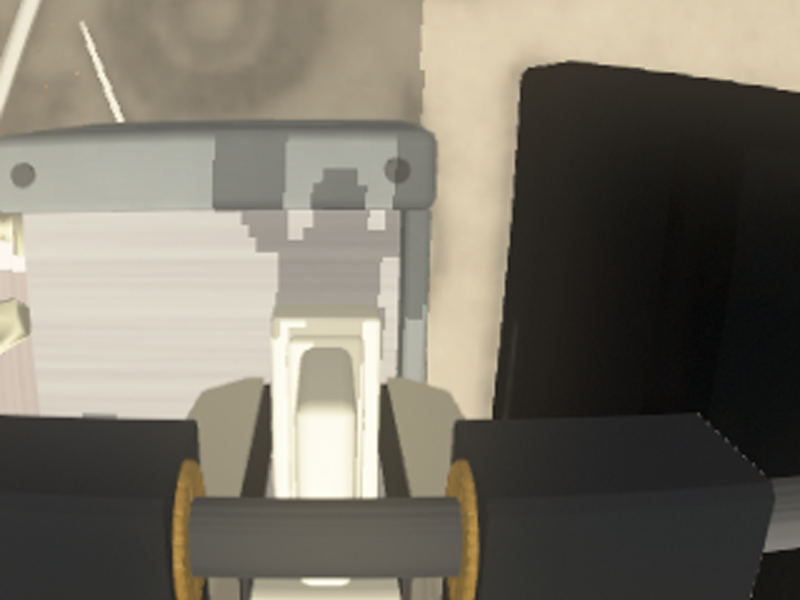

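```bash
python3 - <<'E'
from h import *
f=lambda p,z:hit("wrist",(p[0]/2.5+150,p[1]/2.5+90),z)
B=np.array([.5155,-.203,0]);M=R.from_euler('z',2.4,degrees=True).as_matrix()
for n,p,z in [("L top",(326,318),.096),("L bot",(326,305),.082),("xF",(273,320),.096),("xB",(382,320),.096)]: print(n,(1000*(M.T@(f(p,z)-B))).round(1))
print((1000*(M.T@(pose()[0]-B))).round(1))
E
```

```text
L top [31.8 22.4 96. ]
L bot [31.8 22.  82. ]
xF [19.5 21.9 96. ]
xB [44.8 21.9 96. ]
[ 31.8   4.8 136.9]
```

>>> drive_tool(rows=[[[-5, 0, 0, 0, 190], [-5, 0, 0, 0, 190], [0, 0, 0, 0, 190], [0, 0, 0, 0, 255], [0, 0, 0, 0, 255], [0, 0, 0, 0, 255], [0, 0, 0, 0, 255], [0, 0, 0, 0, 255], [-5, 0, -0.3, 0, 255], [-5, 0, 0, 0, 255], [-3.5, 0, 0, 0, 255], [0, 0, 0, 0, 255]]])

```text
clock: 22.55
eef_pos: [0.548, -0.2209, 0.1371]
tool_rot: [-180.0, -0.0, 92.3]
contact_force: [0.1, 0.8, -1.2]
grip_width: 0.128
grasp_force: 30.0
```

```bash
python3 fin.py w12
```

```text
22.55 [ 0.5479991  -0.22091     0.13712689] [ 0.11092381  0.75995513 -1.15779177] 0.12753025465945456 [-0.03821542 -0.0987772  -0.04187141]
258 [665, 670, 671, 668, 672, 673, 661, 669, 662, 635, 591, 614, 600, 604, 614, 612, 620, 618, 618, 700, 717, 720, 717, 719, 714, 710, 707, 700, 695, 673, 594, 471, 470, 470, 470]
262 [502, 506, 505, 505, 507, 508, 494, 561, 501, 506, 609, 653, 655, 655, 655, 656, 655, 657, 657, 656, 657, 657, 665, 706, 707, 755, 755, 755, 755, 755, 743, 471, 471, 471, 470]
280 [500, 503, 505, 503, 506, 509, 494, 500, 499, 504, 593, 653, 655, 654, 604, 646, 500, 502, 504, 506, 508, 507, 508, 512, 512, 557, 634, 704, 743, 753, 753, 753, 753, 754, 754]
296 [497, 502, 506, 502, 503, 506, 491, 498, 495, 502, 583, 650, 655, 655, 651, 644, 641, 639, 639, 638, 639, 643, 643, 746, 746, 746, 750, 750, 750, 750, 737, 471, 470, 471, 471]
300 [497, 501, 505, 503, 505, 506, 490, 496, 485, 493, 576, 644, 643, 640, 639, 641, 644, 642, 641, 643, 643, 642, 642, 747, 746, 746, 746, 746, 746, 746, 728, 471, 471, 471, 470]
```

>>> drive_tool(rows=[[[0, -3, 0, 0, 255], [0, -5, 0, 0, 255], [0, -5, 0, 0, 255], [0, -5, 0, 0, 255], [0, -5, 0, 0, 255], [0, -5, 0, 0, 255], [0, -5, 0, 0, 255], [0, -5, 0, 0, 255], [0, -5, 0, 0, 255], [0, -5, 0, 0, 255], [0, -5, 0, 0, 255], [0, -5, 0, 0, 255], [0, -5, 0, 0, 255], [0, -5, 0, 0, 255], [0, -5, 0, 0, 255], [0, -4, 0, 0, 255], [0, 0, 0, 0, 255], [0, 0, 0, 0, 255]]])

```text
clock: 24.4
eef_pos: [0.4711, -0.2236, 0.1373]
tool_rot: [180.0, 0.0, 92.4]
contact_force: [-0.3, -1.4, -1.9]
grip_width: 0.125
grasp_force: 30.0
```

```bash
python3 fin.py w13|head -1; python3 - <<'E'
from h import *
snap("top","top2"); a=cv2.imread("pics/raw_top0.png").astype(int);b=cv2.imread("pics/raw_top2.png").astype(int)
print(viewer.calibration("wrist")["fx"])
E
```

```text
24.4 [ 0.47113329 -0.22358377  0.13731502] [-0.28802693 -1.36181185 -1.91620986] 0.1252513998162378 [-0.05438562 -0.08627546  0.0139661 ]
325.19226210127806
```

>>> drive_tool(rows=[[[0, 0, -30, 0, 255], [0, 0, -35, 0, 255], [0, 0, -35, 0, 255], [-25, 10, 0, 0, 255], [-25, 10, 0, 0, 255], [-25, 0, 0, 0, 255], [0, 0, 0, 0, 255], [0, 0, 0, 0, 255]]])

```text
clock: 25.3
eef_pos: [0.4942, -0.2978, 0.2369]
tool_rot: [-180.0, -0.0, 92.3]
contact_force: [0.6, 0.0, -1.0]
grip_width: 0.128
grasp_force: 30.0
```

```bash
cat > chips.py <<'E'
from h import *
import sys
im=snap("wrist",sys.argv[1])
s=ctrl.state();print(s["clock"],s["eef_pos"],s["contact_force"],s["grip_width"])
B=np.array([.5155,-.203,0]);M=R.from_euler('z',2.4,degrees=True).as_matrix()
h=cv2.cvtColor(im,cv2.COLOR_BGR2HSV); i=im.astype(int)
yel=((i[...,2]-i[...,0])>22)&((i[...,2]-i[...,0])<80)&(abs(i[...,2]-i[...,1])<22)&(i[...,2]>110)
for name,(x0,x1,y0,y1,z) in {"bed":(-46,51,-49,49,.085),"tray":(-106,-46,-54,54,.026)}.items():
    m=np.zeros(yel.shape,np.uint8)
    poly=np.array([proj("wrist",B+M@np.array([x/1000,y/1000,z])) for x,y in [(x0,y0),(x1,y0),(x1,y1),(x0,y1)]]).round().astype(np.int32)
    cv2.fillPoly(m,[poly],1); print(name,poly.tolist())
    n,l,st,c=cv2.connectedComponentsWithStats(((m>0)&yel).astype(np.uint8))
    for k in range(1,n):
        if st[k,4]>12: print(name,(1000*(M.T@(hit("wrist",c[k],z)-B))).round(1)[:2],st[k,4],st[k,2:4])
E
python3 chips.py w14
```

```text
25.35 [ 0.49422368 -0.29733504  0.23704329] [-0.93155424  0.58871518 -1.13668923] 0.12806929496035024
bed [[257, 156], [363, 158], [364, 53], [257, 50]]
bed [  3.1 -48.4] 331 [106   5]
tray [[207, 158], [261, 157], [261, 59], [206, 61]]
tray [-77.4  -8.5] 3006 [49 98]
```

```bash
python3 - <<'E'
from h import *
a=cv2.imread("pics/raw_w7.png")
for p in [(235,190),(252,193),(232,239),(241,230),(215,200),(262,186),(300,230)]: print(p,a[p[1],p[0]], (a[p[1],p[0]].astype(int)[2]-a[p[1],p[0]].astype(int)[0])/a[p[1],p[0]].max())
i=cv2.imread("pics/raw_w14.png").astype(float)
s=(i[...,2]-i[...,0])/np.maximum(i.max(2),1)
print("tray"); t=s[59:158:3,206:262:3]
for r in t: print(' '.join(f"{int(v*100):2d}" for v in r))
b=s[52:150,260:360]; print(np.percentile(b,[5,50,95,99,100]))
E
```

```text
(235, 190) [171 208 217] 0.2119815668202765
(252, 193) [126 151 158] 0.20253164556962025
(232, 239) [187 224 231] 0.19047619047619047
(241, 230) [152 184 193] 0.21243523316062177
(215, 200) [223 233 243] 0.0823045267489712
(262, 186) [216 228 238] 0.09243697478991597
(300, 230) [161 186 194] 0.17010309278350516
tray
14 13 13 13 13 13 13 13 13 13 13 13 13 13 13 13 12  7  8
14 14 14 13 14 14 13 13 13 13 13  7 12 12  6  7  6  7  8
15 14 13  7  6  6  6 12 12 13 13  6 13 12  7  6  6  7  8
14 14 13  6  6  7  7 13 13 13 10  8 13 12 10  7  7  7  8
14 14 13  6  6  6 16 22 20 20  9 15 20 14  7  6  6  7  8
14 13 13  6  6  6 15 21 20 18 20 18 20 20  7  6  6  7  8
14 14 13  6  6  6  6  9 22 20 17 20 21 20  9  6  7  7  9
14 14 13  6  6  6  6  6  6 20 15 21 21 21  7  6  7  7  8
14 14 13  6  6  7  6  6  6  6  6  8 20  7  7  6  7  7  8
14 14 13  6  6  6  6  6  6  6  6  6  6  7  7  6  6  7  8
14 14 13  6  6  6  6  6  6  6  6  6  6  6  7  7  6  7  8
15 13 10  6  6  6  7  7 13 13 12 13  6  6  7  7  6  8  8
15 14  9  7  7  9 12 12 13 12 13 13  7  6  7  7  6  7  8
15 14  7  6  7 13 12 13 14 19 21 13  7  7
[... 455 characters left out ...]
2 13 13 13  7 10
14 13 13 13 13 13 13 13 12 13 12 19 20 20 20 12 12  7  9
14 13 14 13 13 13 13 14 13 12 13 21 20 20 20 13 13  7 10
13 13 13 13 13 13 13 13 13 12 13 18 20 21 21 13 13  7  9
14 13 13 13 13 13 13 13 12 12 13 16 20 20 20 14 13  7  9
14 13 13 13 13 13 13 13 13 13 13 13 20 20 16 13 13  7 10
14 13 13 13 13 12 13 13 13 13 13 13 14 13 13 13 13  7 10
13 14 13 14 13 12 13 13 13 13 19 20 20 20 18 13 13  7 10
14 14 14 13 13 13 14 14 13 13 21 21 21 20 20 13 13  7 10
15 15 14 13 13 13 13 14 13 13 20 20 21 20 21 13 13  7  9
14 14 14 13 13 13 13 13 13 13 20 21 20 20 21 13 13  7 10
14 14 14 14 14 15 14 14 13 14 14 14 14 13 13 13 13  7 15
[0.07792208 0.08955224 0.10062893 0.10457516 0.11184211]
```

>>> drive_tool(rows=[[[37, -4.6, 0, 0, 255], [37, -4.6, 0, 0, 255], [37, -4.6, 0, 0, 255], [37, -4.6, 0, 0, 255], [37, -4.6, 0, 0, 255], [37, -4.6, 0, 0, 255], [37, -4.6, 0, 0, 255], [37, -4.6, 0, 0, 255], [37, -4.6, 0, 0, 255], [37, -4.6, 0, 0, 255], [37, -4.6, 0, 0, 255], [37, -4.6, 0, 0, 255], [0, 0, 0, 0, 255], [0, 0, 40, 0, 255], [0, 0, 40, 0, 255], [0, 0, 40, 0, 255], [0, 0, 30, 0, 255], [0, 0, 20, 0, 255], [0, 0, 8, 0, 255], [0, 0, 0, 0, 255]]])

```text
clock: 27.35
eef_pos: [0.4202, 0.1435, 0.0588]
tool_rot: [-179.9, 0.0, 92.4]
contact_force: [0.7, -0.4, -1.2]
grip_width: 0.127
grasp_force: 30.0
```

>>> drive_tool(rows=[[[0, 0, 2, 0, 255], [0, 0, 1, 0, 255], [0, 0, 1, 0, 255], [0, 0, 0, 0, 255]]])

```text
clock: 27.75
eef_pos: [0.4208, 0.1437, 0.0556]
tool_rot: [180.0, -0.0, 92.4]
contact_force: [-0.3, -0.6, -1.9]
grip_width: 0.124
grasp_force: 30.0
```

>>> drive_tool(rows=[[[0, 0, 0.7, 0, 255], [0, 0, 0.5, 0, 255], [0, 0, 0, 0, 255]]])

```text
clock: 28.05
eef_pos: [0.4209, 0.1438, 0.0548]
tool_rot: [180.0, -0.0, 92.4]
contact_force: [-4.1, -1.7, 7.6]
grip_width: 0.127
grasp_force: 30.0
```

>>> drive_tool(rows=[[[0, 0, 0, 0, 150], [0, 0, 0, 0, 150], [0, 0, 0, 0, 150], [0, 0, 0, 0, 150], [0, 0, -30, 0, 150], [0, 0, -50, 0, 150], [0, 0, -50, 0, 150], [0, 0, -50, 0, 150], [0, 0, 0, 0, 150], [0, 0, 0, 0, 150]]])

```text
clock: 29.05
eef_pos: [0.4209, 0.1438, 0.2349]
tool_rot: [179.9, -0.0, 92.4]
contact_force: [-0.8, 0.2, -0.4]
grip_width: 0.412
grasp_force: 0.0
```

>>> drive_tool(rows=[[[-39, 3.7, 0, 0, 255], [-39, 3.7, 0, 0, 255], [-39, 3.7, 0, 0, 255], [-39, 3.7, 0, 0, 255], [-39, 3.7, 0, 0, 255], [-39, 3.7, 0, 0, 255], [-39, 3.7, 0, 0, 255], [-39, 3.7, 0, 0, 255], [-39, 3.7, 0, 0, 255], [-39, 3.7, 0, 0, 255], [-39, 3.7, 0, 0, 255], [-39, 3.7, 0, 0, 255], [-39, 3.7, 0, 0, 255], [0, 0, 0, 0, 255], [0, 0, 0, 0, 255]]])

```text
clock: 30.55
eef_pos: [0.4892, -0.361, 0.2318]
tool_rot: [-179.9, -0.1, 92.3]
contact_force: [0.9, 0.4, 0.1]
grip_width: 0.012
grasp_force: 0.0
```

```bash
python3 - <<'E'
from h import *
im=snap("wrist","w15"); s=ctrl.state();print(s["clock"],s["eef_pos"],s["tool_rot"],s["grip_width"])
B=np.array([.5155,-.203,0]);M=R.from_euler('z',2.4,degrees=True).as_matrix()
t=lambda px,z:(1000*(M.T@(hit("wrist",px,z)-B))).round(1)
# keys: dark blobs inside housing top
poly=np.array([proj("wrist",B+M@np.array([x,y,.106])) for x,y in [(-.043,-.098),(.054,-.098),(.054,-.052),(-.043,-.052)]]).round().astype(np.int32)
m=np.zeros(im.shape[:2],np.uint8);cv2.fillPoly(m,[poly],1);print(poly.tolist())
g=im.max(2)
n,l,st,c=cv2.connectedComponentsWithStats(((m>0)&(g<120)).astype(np.uint8))
for k in range(1,n):
    if st[k,4]>20:
        x,y,w,h=st[k,:4]; print("key",c[k].round(1),st[k],t(c[k],.114))
# pellet
p0=proj("wrist",[.4071,-.3558,.014]);print("pellet exp",p0)
i=im.astype(float);sat=(i[...,2]-i[...,0])/i.max(2)
x,y=p0.astype(int)
print(sat[y-14:y+15:2,x-14:x+15:2].round(2)); print(g[y-14:y+15:2,x-14:x+15:2])
# top cam: scraper still upright at placed location?
snap("top","top3")
E
```

```text
30.6 [ 0.4893925  -0.36031801  0.23251948] [-1.79906218e+02 -9.77148004e-02  9.23644776e+01] 0.004513166673062409
[[268, 142], [383, 145], [384, 91], [268, 87]]
key [292.  100.5] [277  89  20  42 105] [-23.6 -64.3 114. ]
key [322.3 104.5] [315  99  24  23  90] [  0.4 -67.  114. ]
key [361.  110.9] [353 101  24  25 142] [ 32. -71. 114.]
pellet exp [208.4726249  185.00219248]
[[0.18 0.18 0.18 0.2  0.21 0.21 0.21 0.2  0.21 0.21 0.21 0.19 0.11 0.11
  0.09]
 [0.18 0.18 0.18 0.2  0.21 0.21 0.21 0.21 0.21 0.2  0.21 0.19 0.11 0.11
  0.1 ]
 [0.18 0.18 0.18 0.2  0.21 0.21 0.21 0.21 0.22 0.22 0.21 0.21 0.11 0.11
  0.1 ]
 [0.18 0.18 0.18 0.2  0.21 0.21 0.22 0.21 0.21 0.22 0.21 0.22 0.11 0.11
  0.11]
 [0.18 0.18 0.18 0.2  0.21 0.19 0.18 0.18 0.17 0.17 0.22 0.22 0.13 0.11
  0.11]
 [0.18 0.18 0.18 0.21 0.21 0.18 0.18 0.18 0.18 0.17 0.17 0.22 0.14 0.11
  0.11]
 [0.19 0.18 0.18 0.21 0.18 0.18 0.17 0.18 0.18 0.17 0.18 0.22 0.14 0.11
  0.11]
 [0.18 0.18 0.18 0.21 0.18 0.17 0.17 0.17 0.17 0.17 0.18 0.22 0.14 0.11
  0.11]
 [0.18 0.18 0.18 0.21 0.21 0.18 0.18 0.17 0.17 0.18 0.18 0.22 0.12 0.11
  0.11]
 [0
[... 723 characters left out ...]
4 245]
 [224 223 222 210 209 231 235 236 236 236 200 137 239 244 244]
 [224 223 222 211 217 235 236 237 237 237 237 159 237 244 245]
 [224 223 222 210 233 236 236 237 237 237 238 185 238 244 245]
 [224 223 222 210 232 236 236 237 237 237 238 197 240 245 245]
 [224 223 222 211 219 237 237 237 237 238 238 184 242 245 245]
 [224 223 222 211 209 231 237 237 238 238 229 209 226 245 245]
 [224 223 222 210 208 207 215 227 226 216 208 208 206 245 245]
 [224 223 222 209 208 207 208 205 203 205 208 210 210 245 245]
 [224 223 222 207 209 210 210 208 208 209 211 211 211 245 245]
 [224 223 222 207 208 210 210 212 210 211 212 211 211 227 210]
 [223 223 222 208 208 210 210 212 212 211 211 211 211 211 208]]
```

```bash
python3 - <<'E'
from h import *
B=np.array([.5155,-.203,0]);M=R.from_euler('z',2.4,degrees=True).as_matrix()
t=lambda px,z:(1000*(M.T@(hit("wrist",px,z)-B))).round(1)
for b in [(365,113.5),(327,110.5),(287,110)]: print(t(b,.113))
for x in (.037,.004,-.029): print(proj("wrist",B+M@np.array([x,-.0745,.114])), M@np.array([x,-.0745,0])+B)
im=cv2.imread("pics/raw_w15.png")
print(im.max(2)[84:146:3,262:392:3])
print("pellet",hit("wrist",(209,184.7),.014))
# scraper check in top
a=cv2.imread("pics/raw_top3.png").max(2); p=proj("top",[.421,.144,.03]); x,y=p.astype(int); print(p); print(a[y-10:y+11:2,x-14:x+15:2])
E
```

```text
[ 36.  -72.5 113. ]
[  4.6 -71.3 113. ]
[-27.3 -71.5 113. ]
[366.42291087 115.94275655] [ 0.55558728 -0.27588525  0.        ]
[326.38140496 114.31296482] [ 0.52261623 -0.27726715  0.        ]
[284.91555552 113.65737265] [ 0.48964517 -0.27864904  0.        ]
[[224 232 232 242 242 242 203 203 203 202 202 230 240 240 239 238 237 235
  234 233 231 229 227 225 223 220 218 214 210 205 200 195 189 183 176 169
  160 120 124 123 189 169 157  46]
 [226 213 240 248 245 241 192 192 192 193 193 228 247 247 247 247 247 247
  247 247 247 247 247 247 247 247 247 246 246 246 246 246 245 243 241 239
  236 232 229 224 211 169 153  47]
 [227 211 241 248 226 117 118 118 116 115 114 109 242 247 247 247 247 247
  247 204 203 203 203 203 203 202 247 247 247 246 246 246 246 246 246 246
  246 245 245 245 240 171 161  47]
 [248 212 241 248 226 123 151 151 151 151 151 111 243 248 248 248 248 247
  234 203 203 203 203 204 203 212 247 246 246 247 246 246 246 232 199 199
  198 245 245 245 241 174 163  48]
 [223 189 241 248 224 123 151 151 151 151 152 113 242 248 248 247 247 247
  232 204 204 203 204 203 202 202 24
[... 3068 characters left out ...]
92517]
[[145 147 145 149 144 153 153 147 151 145 146 145 148 152 150]
 [146 143 140 146 148 149 154 148 145 144 146 145 150 151 148]
 [143 141 142 144 142 141 147 142 143 145 145 147 153 148 146]
 [132 126 125 184 203 204 202 200 190 185 196 196 222 164 143]
 [113 112 120 164 171 202 202 201 204 208 203 199 220 165 142]
 [126 116 124 175 207 215 217 216 219 218 210 197 216 165 143]
 [146 130 127 168 188 189 191 204 202 205 207 212 221 170 145]
 [166 149 136 201 212 212 213 204 204 187 186 181 188 167 149]
 [170 174 173 168 165 168 170 170 171 171 171 173 171 169 161]
 [170 172 174 173 172 173 173 171 174 173 173 174 174 171 170]
 [180 179 180 181 181 181 182 182 181 183 182 181 181 182 181]]
```

>>> drive_tool(rows=[[[28, 23, 0, 0, 255], [28, 23, 0, 0, 255], [27, 23, 0, 0, 255], [0, 0, 0, 0, 255], [0, 0, 35, 0, 255], [0, 0, 35, 0, 255], [0, 0, 16, 0, 255], [0, 0, 0, 0, 255], [0, 0, 0, 0, 255]]])

```text
clock: 31.55
eef_pos: [0.5554, -0.2751, 0.1495]
tool_rot: [179.9, 0.0, 92.4]
contact_force: [-0.9, -1.4, 0.4]
grip_width: 0.007
grasp_force: 0.0
```

>>> drive_tool(rows=[[[0, 0, 6, 0, 255], [0, 0, 3, 0, 255], [0, 0, 2, 0, 255], [0, 0, 2, 0, 255], [0, 0, 1, 0, 255], [0, 0, 0, 0, 255], [0, 0, 0, 0, 255]]])

```text
clock: 32.25
eef_pos: [0.5555, -0.2753, 0.1352]
tool_rot: [179.9, 0.0, 92.4]
contact_force: [-3.0, 0.3, 9.9]
grip_width: 0.008
grasp_force: 4.6
```

>>> drive_tool(rows=[[[0, 0, 0.6, 0, 255], [0, 0, 0, 0, 255]]])

```text
clock: 32.45
eef_pos: [0.5555, -0.2753, 0.1351]
tool_rot: [179.9, 0.0, 92.4]
contact_force: [-4.7, 3.2, 13.9]
grip_width: 0.005
grasp_force: 6.7
```

>>> drive_tool(rows=[[[0, 0, -15, 0, 255], [0, 0, -10, 0, 255], [0, -17, 0, 0, 255], [0, -16, 0, 0, 255], [0, 0, 0, 0, 255], [0, 0, 10, 0, 255], [0, 0, 8, 0, 255], [0, 0, 4, 0, 255], [0, 0, 2, 0, 255], [0, 0, 1.5, 0, 255], [0, 0, 0, 0, 255], [0, 0, 0, 0, 255]]])

```text
clock: 33.65
eef_pos: [0.5226, -0.2764, 0.1349]
tool_rot: [180.0, 0.0, 92.4]
contact_force: [-9.8, 6.0, 24.1]
grip_width: 0.006
grasp_force: 11.8
```

>>> drive_tool(rows=[[[0, 0, -20, 0, 255], [0, 0, -30, 0, 255], [0, 0, -30, 0, 255], [-25, -40, 0, 0, 255], [-25, -40, 0, 0, 130], [-24, -38, 0, 0, 130], [0, 0, 0, 8.5, 130], [0, 0, 0, 8.5, 130], [0, 0, 0, 8.5, 130], [0, 0, 0, 8.5, 130], [0, 0, 0, 8.5, 130], [0, 0, 0, 8.5, 130], [0, 0, 0, 8.5, 130], [0, 0, 0, 8.5, 130], [0, 0, 0, 8.5, 130], [0, 0, 0, 8.5, 130], [0, 0, 0, 5, 130], [0, 0, 0, 0, 130], [0, 0, 0, 0, 130]]])

```text
clock: 35.55
eef_pos: [0.4076, -0.3552, 0.2126]
tool_rot: [-180.0, 0.0, 2.6]
contact_force: [0.6, 0.2, -0.5]
grip_width: 0.492
grasp_force: 0.0
```

```bash
cat > pel.py <<'E'
from h import *
import sys
im=snap("wrist",sys.argv[1]); s=ctrl.state();print(s["clock"],s["eef_pos"],s["tool_rot"],s["grip_width"],s["contact_force"])
ex=np.array([.4078,-.3555,.014]); p0=proj("wrist",ex);print(p0); g=im.max(2)
x,y=p0.astype(int); print(g[y-24:y+25:3,x-24:x+25:3]); p,Q=pose(); print("tool delta",(1000*Q.T@(ex-p)).round(1))
E
python3 pel.py w16
```

```text
35.6 [ 0.40755392 -0.35526189  0.21267404] [-1.79982754e+02  1.74482398e-02  2.54389036e+00] 0.4892879062247223 [ 0.44709384 -0.63231587 -0.22678987]
[279.90284959 193.96618052]
[[202 201 202 202 203 201 203 203 203 203 202 202 202 201 159 194 194]
 [203 203 211 212 212 204 199 221 212 212 203 203 203 202 152 149 138]
 [203 203 168 197 149 132 210 212 212 209 203 204 203 202 153 154 149]
 [199 203 156 153 144 152 210 212 212 212 202 202 204 203 152 154 154]
 [202 202 202 202 203 202 201 201 202 202 202 202 202 203 154 153 156]
 [202 201 202 202 202 203 201 201 197 201 200 201 201 201 155 155 156]
 [160 107 107 102  96  98 104 114 163 159 144 155 155 156 156 155 157]
 [148 112 110 107 102 103 150 187 188 189 193 153 154 156 157 156 156]
 [151 112 112 109 108 109 185 187 188 188 190 161 151 154 157 157 157]
 [152 118 113 113 113 113 184 186 186 187 189 160 150 155 157 157 156]
 [152 154 154 155 122 122 159 184 185 187 188 153 154 155 155 156 155]
 [154 155 155 154 156 154 154 157 166 172 155 154 153 154 155 154 154]
 [171 171 171 171 167 167 164 164 161 161 158 159 156 156 155 154 153]
 [171 172 172 171 172 172 171 171 171 171 171 171 170 171 171 170 171]
 [173 173 172 172 172 172 172 172 172 172 173 172 172 172 172 172 172]
 [174 174 174 174 174 175 174 174 174 174 173 173 173 174 173 173 173]
 [174 174 173 174 174 174 174 174 174 174 174 174 174 174 174 174 174]]
tool delta [  0.3   0.3 198.7]
```

>>> drive_tool(rows=[[[-1, 0, 40, 0, 130], [0, 0, 40, 0, 130], [0, 0, 40, 0, 130], [0, 0, 35, 0, 130], [0, 0, 20, 0, 130], [0, 0, 7, 0, 130], [0, 0, 2.5, 0, 130], [0, 0, 0, 0, 130], [0, 0, 0, 0, 130]]])

```text
clock: 36.5
eef_pos: [0.407, -0.3558, 0.0298]
tool_rot: [179.9, -0.1, 2.4]
contact_force: [-0.5, -0.2, 0.0]
grip_width: 0.491
grasp_force: 0.0
```

>>> drive_tool(rows=[[[0, 0, 1.5, 0, 130], [0, 0, 0, 0, 255], [0, 0, 0, 0, 255], [0, 0, 0, 0, 255], [0, 0, 0, 0, 255], [0, 0, 0, 0, 255], [0, 0, -2, 0, 255], [0, 0, 0, 0, 255]]])

```text
clock: 37.3
eef_pos: [0.4065, -0.3554, 0.0292]
tool_rot: [180.0, -0.0, 2.4]
contact_force: [-0.4, 0.1, 0.3]
grip_width: 0.181
grasp_force: 30.0
```

>>> drive_tool(rows=[[[0, 0, -20, 0, 255], [0, 0, -40, 0, 255], [0, 0, -40, 0, 255], [0, 0, -30, 0, 255], [0, 0, 0, 0, 255], [0, 0, 0, 0, 255]]])

```text
clock: 37.9
eef_pos: [0.4065, -0.3554, 0.1591]
tool_rot: [180.0, -0.0, 2.4]
contact_force: [0.3, 0.4, -0.4]
grip_width: 0.184
grasp_force: 30.0
```

```bash
python3 - <<'E'
from h import *
im=snap("wrist","w17"); s=ctrl.state();print(s["clock"],s["eef_pos"],s["grip_width"],s["grasp_force"],s["contact_force"])
p,Q=pose(); w=lambda v:proj("wrist",p+Q@(np.array(v)/1000))
for v in [(0,0,25),(7.5,0,25),(7.5,9,25),(9,0,9),(9,0,23),(9,0,16),(-9,0,23)]: print(v,w(v).round(1))
x,y=w((5,0,20)).astype(int)
print(im.max(2)[y-18:y+30:2,x-30:x+31:3])
i=im.astype(float);sat=((i[...,2]-i[...,0])/i.max(2)*100).astype(int);print(sat[y-18:y+30:2,x-30:x+31:3])
E
```

```text
37.95 [ 0.40618896 -0.35509346  0.15798769] 0.18051298617639597 29.99997764825821 [-0.76416819  0.08752327 -0.15159684]
(0, 0, 25) [279.1 255.5]
(7.5, 0, 25) [279.1 242.7]
(7.5, 9, 25) [295.7 242.7]
(9, 0, 9) [279.  250.7]
(9, 0, 23) [279.1 241.3]
(9, 0, 16) [279.  245.8]
(-9, 0, 23) [279.1 271.8]
[[174 173 173 174 173 174 174 174 174 174 174 174 174 174 174 174 174 174
  174 174 174]
 [171 172 171 172 172 173 173 173 173 173 173 172 172 173 173 174 173 173
  173 173 173]
 [170 171 171 171 171 171 170 171 171 171 170 171 171 171 171 172 172 171
  171 171 171]
 [170 170 170 170 171 171 171 171 171 165 165 165 171 171 171 171 171 171
  171 171 170]
 [169 169 160 160 162 170 170 170 137 102 102 104 112 165 169 170 170 160
  159 165 170]
 [153 116 106 106 125 166 169 135 100 102 102 108 103 100 158 169 161 106
  106 106 139]
 [105 106 106 106  75 114 137 100 102 103 105 112 106 100  99 167  45 105
  106 106 106]
 [106 105 106 105  67 112 106 100 102 105 107 116 112 100  98 160  44 105
  105 105 105]
 [106 105 106 105  58 106  99 101 115 134 134 136 125 102  98 116  45 102
  106 105 105]

[... 2220 characters left out ...]
21 21 21 21 21 21 21 21 19 19 21 21 21]
 [21 21 21 20 19 21 21 21 21 21 22 21 21 21 21 22 20 20 20 21 21]
 [22 20 22 21 17 21 21 21 21 21 21 21 22 21 22 21 19 17 20 21 20]
 [21 21 21 21 17 21 21 21 21 21 21 21 21 21 21 21 20 17 20 20 20]
 [21 21 20 19 17 22 21 21 22 21 21 21 21 21 21 21 17 17 20 20 20]
 [20 21 21 17 18 21 21 22 21 21 21 22 22 21 22 21 18 18 20 20 21]
 [21 20 21 21 18 10 22 21 21 21 22 22 21 22 21 10 17 21 20 20 20]
 [21 21 20 18 17  8 15 22 21 21 22 21 21 22 21  8 14 16 20 21 20]
 [20 21 20 18 20  9  8 18 22 22 22 22 21 21  8  8 17 16 17 20 20]
 [20 20 21 16 17  9  7  8 13 21 22 21 21  9  8  7 17 14 19 20 21]
 [21 21 21 19 20  8  8  8  8  7  9  9  7  7  7  8 18 17 18 20 21]]
```

>>> drive_tool(rows=[[[0, 0, -40, 0, 255], [24, -29.5, 0, 0, 255], [24, -29.5, 0, 0, 255], [24, -29.5, 0, 0, 255], [24, -29.5, 0, 0, 255], [24, -29.5, 0, 0, 255], [0, 0, 0, 0, 255], [0, 0, 35, 0, 255], [0, 0, 30, 0, 255], [0, 0, 15, 0, 255], [0, 0, 4, 0, 255], [0, 0, 0, 0, 255], [0, 0, 0, 0, 255]]])

```text
clock: 39.25
eef_pos: [0.5206, -0.2034, 0.1163]
tool_rot: [180.0, -0.1, 2.4]
contact_force: [-0.5, -0.1, -0.2]
grip_width: 0.181
grasp_force: 30.0
```

>>> drive_tool(rows=[[[0, 0, 3, 0, 255], [0, 0, 2, 0, 255], [0, 0, 1, 0, 255], [0, 0, 0, 0, 255]]])

```text
clock: 39.65
eef_pos: [0.5203, -0.203, 0.1091]
tool_rot: [180.0, -0.0, 2.4]
contact_force: [-1.0, 0.3, 0.6]
grip_width: 0.183
grasp_force: 30.0
```

>>> drive_tool(rows=[[[0, 0, 0.6, 0, 255], [0, 0, 0, 0, 255]]])

```text
clock: 39.85
eef_pos: [0.5203, -0.203, 0.1089]
tool_rot: [180.0, -0.0, 2.4]
contact_force: [-2.6, 1.4, 6.0]
grip_width: 0.183
grasp_force: 30.0
```

>>> drive_tool(rows=[[[0, 0, -0.3, 0, 215], [0, 0, 0, 0, 195], [0, 0, 0, 0, 180], [0, 0, 0, 0, 170], [0, 0, 0, 0, 170], [0, 0, -15, 0, 170], [0, 0, -40, 0, 170], [0, 0, -40, 0, 170], [-15, 20, 0, 0, 255], [-15, 20, 0, 0, 255], [0, 30, 0, 0, 255], [0, 0, 0, 0, 255], [0, 0, 0, 0, 255]]])

```text
clock: 41.15
eef_pos: [0.4931, -0.2744, 0.2045]
tool_rot: [180.0, -0.0, 2.3]
contact_force: [0.2, 1.0, -0.7]
grip_width: 0.008
grasp_force: 0.0
```

```bash
python3 - <<'E'
from h import *
s=ctrl.state();print(s["clock"],s["eef_pos"],s["tool_rot"],s["contact_force"])
im=snap("wrist","w18")
B=np.array([.5155,-.203,0]);M=R.from_euler('z',2.4,degrees=True).as_matrix()
p0=proj("wrist",B+M@np.array([.008,0,.096])); print(p0)
i=im.astype(float);sat=((i[...,2]-i[...,0])/i.max(2)*100).astype(int)
x,y=p0.astype(int);print(sat[y-26:y+27:3,x-26:x+27:3]);print(im.max(2)[y-26:y+27:3,x-26:x+27:3])
E
```

```text
41.15 [ 0.49308927 -0.27440965  0.20445117] [ 1.79997142e+02 -2.23995637e-02  2.32101932e+00] [ 0.16211223  0.97806303 -0.71683616]
[191.19463152 175.59640925]
[[ 9 10  9  9  9  9  9  9  9  9  9 10  9 10  9  9  9  9]
 [ 9 10  9  9  9 10  9  9  9 10  9 10  9  9  9  9  9  9]
 [10 10 10  9  9 10  9  9  9  9  9 10  9  9  9  9  9  9]
 [10  9 10  9  9  9 10 10  9  9  9  9 10  9  9  9  9  9]
 [ 9 10 10  9  9  9  9  9  9 10  9 10  9  9  9  9  9  9]
 [10 10 10  9  9  9  9  9  9 10  9 10  9 10 10  9  9  9]
 [ 9  9  9  9  9  9  9  9 12 18 20 19  9  9 10  9  9  9]
 [ 9  9  9  9  9 10 10 20 21 21 21 21 20 10 10  9  9  9]
 [10  9 10 10  9 10 20 21 21 21 21 21 21 21 10  9 10  9]
 [ 9  9  9 10 10 10 21 21 20 21 21 20 20 21 10  9  9 10]
 [ 9  9  9 10  9 10 21 21 21 21 21 20 20 20  9  9  9  9]
 [ 9  9  9 10  9  9 21 21 21 22 21 21 21 12 10  9 10  9]
 [ 9 10  9  9  9 10 13 21 21 20 21 20 13 10  9 10  9  9]
 [ 9 10  9 10  9  9  9 11 20 20 20 10  9  9  9  9  9 10]
 [ 9  9 10 10  9  9  9  9  9  9 10  9  9  9  9 10  9  9]
 [ 9  9  9 10  9  9  9  9 10  9  9  9  9  9  9 10  9  9]
 [ 9  9  9 10  9  9  9  9  9
[... 737 characters left out ...]
180 179 180 175 175 161]
 [162 129 131 128 128 130 217 218 218 219 219 220 222 183 180 175 174 164]
 [166 162 131 128 128 130 215 217 218 219 219 220 225 183 181 175 174 166]
 [172 176 130 129 127 128 214 216 217 218 218 219 209 177 182 176 175 166]
 [171 176 177 128 127 129 143 214 215 216 218 219 173 176 181 177 175 166]
 [171 176 177 176 172 174 174 175 207 211 206 174 176 176 181 177 175 165]
 [172 176 177 177 173 174 174 173 177 173 178 175 176 176 182 177 175 164]
 [172 176 176 178 173 174 174 174 178 172 178 176 176 175 183 177 175 173]
 [172 176 176 178 174 174 175 175 176 171 179 177 176 175 183 177 175 174]
 [173 176 176 180 175 175 174 176 177 172 178 177 175 175 183 178 173 174]]
```

>>> drive_tool(rows=[[[-3, 2.5, 0, 0, 255], [0, 0, 30, 0, 255], [0, 0, 25, 0, 255], [0, 0, 5, 0, 255], [0, 0, 3, 0, 255], [0, 0, 2, 0, 255], [0, 0, 2, 0, 255], [0, 0, 1.5, 0, 255], [0, 0, 1, 0, 255], [0, 0, 0, 0, 255], [0, 0, 0, 0, 255]]])

```text
clock: 42.3
eef_pos: [0.4907, -0.2769, 0.1352]
tool_rot: [180.0, -0.1, 2.4]
contact_force: [1.4, 2.6, 7.5]
grip_width: 0.005
grasp_force: 3.5
```

>>> drive_tool(rows=[[[0, 0, 0.7, 0, 255], [0, 0, 0, 0, 255], [0, 0, 0, 0, 255]]])

```text
clock: 42.6
eef_pos: [0.4907, -0.2769, 0.1351]
tool_rot: [180.0, -0.1, 2.4]
contact_force: [-1.7, 2.8, 12.2]
grip_width: 0.005
grasp_force: 6.3
```

>>> drive_tool(rows=[[[0, 0, -20, 0, 255], [0, 0, -40, 0, 255], [0, 0, -42, 0, 255], [4, 20, 0, -8.5, 255], [0, 0, 0, -8.5, 255], [0, 0, 0, -8.5, 255], [0, 0, 0, -8.5, 255], [0, 0, 0, -8.5, 255], [0, 0, 0, -8.5, 255], [0, 0, 0, -8.5, 255], [0, 0, 0, -8.5, 255], [0, 0, 0, -8.5, 255], [0, 0, 0, -8.5, 255], [0, 0, 0, -5, 255], [0, 0, 0, 0, 255], [0, 0, 0, 0, 255]]])

```text
clock: 44.2
eef_pos: [0.495, -0.2967, 0.2355]
tool_rot: [-180.0, 0.0, 92.2]
contact_force: [0.2, -0.1, -0.2]
grip_width: 0.004
grasp_force: 0.0
```

```bash
python3 - <<'E'
from h import *
im=snap("wrist","w19");s=ctrl.state();print(s["clock"],s["eef_pos"],s["tool_rot"],s["contact_force"])
a=cv2.imread("pics/raw_w14.png",0)
T=a[50:150,195:270]; r=cv2.matchTemplate(cv2.cvtColor(im,cv2.COLOR_BGR2GRAY),T,cv2.TM_CCOEFF_NORMED); print("tray",cv2.minMaxLoc(r)[1::2],(195,50))
T=a[30:50,270:370]; r=cv2.matchTemplate(cv2.cvtColor(im,cv2.COLOR_BGR2GRAY),T,cv2.TM_CCOEFF_NORMED); print("anvil",cv2.minMaxLoc(r)[1::2],(270,30))
i=im.astype(float);sat=((i[...,2]-i[...,0])/np.maximum(i.max(2),1)*100)
B=np.array([.5155,-.203,0]);M=R.from_euler('z',2.4,degrees=True).as_matrix()
n,l,st,c=cv2.connectedComponentsWithStats((sat[30:170,195:370]>17).astype(np.uint8))
for k in range(1,n):
    if st[k,4]>40: q=c[k]+[195,30]; print(q.round(),st[k,2:],"z.096",(1000*(M.T@(hit("wrist",q,.096)-B))).round(1),"z.03",(1000*(M.T@(hit("wrist",q,.03)-B))).round(1))
E
```

```text
44.25 [ 0.49505154 -0.29663399  0.23547213] [-1.79998286e+02  2.50081541e-03  9.22184695e+01] [ 0.54335764  0.52887067 -0.12523925]
tray (0.9901235699653625, (194, 51)) (195, 50)
anvil (0.7965408563613892, (114, 216)) (270, 30)
[199.  32.] [13  7 52] z.096 [-94.9  66.5  96. ] z.03 [-111.5   88.2   30. ]
[222.  36.] [ 18  19 177] z.096 [-74.1  60.8  96. ] z.03 [-85.8  81.2  30. ]
[243.  42.] [ 29  23 499] z.096 [-55.7  54.4  96. ] z.03 [-63.   73.4  30. ]
[229.  75.] [ 13  13 108] z.096 [-67.6  24.3  96. ] z.03 [-77.8  36.1  30. ]
[241.  77.] [ 9 15 97] z.096 [-57.6  22.1  96. ] z.03 [-65.4  33.4  30. ]
[314. 101.] [ 20  20 231] z.096 [ 4.7  0.5 96. ] z.03 [11.6  6.7 30. ]
[228. 108.] [ 23  21 264] z.096 [-68.6  -4.3  96. ] z.03 [-78.9   0.8  30. ]
[243. 132.] [ 13  16 148] z.096 [-56.3 -26.   96. ] z.03 [-63.7 -26.   30. ]
[240. 149.] [ 14  13 158] z.096 [-58.6 -40.8  96. ] z.03 [-66.6 -44.3  30. ]
[196. 162.] [ 4 17 56] z.096 [-98.4 -50.9  96. ] z.03 [-115.8  -56.8   30. ]
[244. 165.] [ 24   9 202] z.096 [-55.4 -54.6  96. ] z.03 [-62.7 -61.4  30. ]
```

```bash
python3 -c "
from station import workorder
print(workorder.job_done())"
```

```text
the job is handed in; nothing more can be done
None
```

The job is handed in after 44 s of the 189 s allowed. The tray hangs home with all six fragments in it, the scraper stands upright to the left, and wake, then zero, were pressed before the pellet went in. The pellet stands about 3 mm off the test spot and start was pressed last; the hand-in call returned no verdict.

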